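# Lay the phase bars into their busbar supports

### The arm

A 6-joint arm with a two-finger parallel gripper is mounted at the origin on the work surface. World frame = base frame: x ahead of the robot, y to its left, z up, the work surface at z = 0. Lengths are in m, angles in rad, forces in N, time in s.
With the tool pointing down it reaches from about 0.325 to 0.875 m from the base axis. Payload 4.4 kg.
Tool frame: the origin (TCP) lies between the finger pads; the fingertips stand 22 mm ahead of it and the grasp point (between the pads) lies 3 mm ahead of it; z points along the fingers, y is the direction in which the jaws open and shut (so a half turn about z gives the same grasp; the last joint's range is limited). The gripper opens to 85 mm and grips with 20 to 120 N. Pads are 22 mm wide; open, the fingers measure 114 mm over their backs; the gripper's body (76 mm by 85 mm) begins 54 mm behind the grasp point. The pads swing forward as they close: fully open they stand 13 mm farther back than shut.
Start: joints at [1.03, 0.207, 1.542, -0, 1.393, -0.15], TCP at [0.219, 0.532, 0.253] pointing down, gripper open.
Joint ranges: [-2.73, 2.73], [-0.86, 2.22], [0.23, 2.46], [-1.11, 4.25], [0.08, 2.63], [-2.82, 2.82]. Speed limits (rad/s): [2.79, 2.79, 3.14, 3.14, 3.14, 3.14].

### API

Orientations are given as a unit quaternion [x, y, z, w].
In Python, from workcell import * gives the robot as it stands.
- The arm moves only by the tool send_rows, never from a script. Its arguments are lists of equal length, an entry for each row: "slide": the shift along the tool's x, y, z in m, a list of three; "twist": the turn about the tool's z in degrees; "jaw": the finger opening in m, from 0 to 0.0854. In form: {"slide": [[x, y, z], ...], "twist": [twist, ...], "jaw": [jaw, ...]}. A call has 1 to 20 rows; each row shifts and turns the pose as measured when the row begins, along the tool's axes as they then stand; what a row does not reach is not made up. A row lasts 1/12 s, in which the tool goes at most 41.7 mm and 7.16 degrees, less where a joint would pass 70% of its speed; a pose out of reach is approached as far as the arm can. A call with a gripper value outside its range is refused whole. The fingers move at their own pace and stop on an object; "force" is the grip in N (left out, the last holds). Time passes only in rows, so rows that do not move let the fingers close. It gives the time, the measured TCP pose, the force and the opening at its end, in the units of the state.
- read_state(): the state, without advancing time (a new reading comes with each control period).
- get_image(name): name is "side" or "top"; returns the picture (384x512x3 uint8, red, green, blue); there is no depth.
- calibration(name): a dict with "fov_y" (degrees; the focal length in pixels is half the picture's height over the tangent of half this angle, whatever the lens; pixels are square), "cx", "cy" (the principal point, pixels), "T" (4x4, takes a point from camera to world coordinates). Camera axes: x right, y down, z forward; pixel columns grow to the right and rows downward; lengths in m; the calibration is good to about 2 mm. A picture is of the moment at which its call begins. calibration takes no time and is no camera call.
- close_job(): hands the job in, once; it reports no verdict.
The state is a dict: "time_s": time; "joints": joint angles; "qd": joint speeds; "effort": joint torques, N m; "ee_pos": TCP position; "tool_rot": TCP orientation; "contact_force": force on the tool from outside, world axes, zero at the start; "ft_torque": the same for the moment, N m; "opening": finger opening in m.
Only numpy, scipy, OpenCV 4.12 (cv2) and the standard library are available. Lean on these libraries where they do the work, as an engineer would, in place of code of your own. Each camera call takes 0.05 s, during which the arm holds its last target.

### The job

Move the four copper phase bars from the wooden rack to the metal mounting frame: lay each one flat in the pair of supports marked with its own colour (red, yellow, blue, black), down between the cheeks on both blocks and centred end to end. Set the bars down, do not drop them, and leave the green tape roll and the spare red-brown insulator where they are.

Things in the scene. Friction and masses are not known exactly. Their poses are not given: they have to be found in the camera images.
- bar_red_center (a point): Centre (half-way up) of the copper bar with the red sleeve: 180 mm long (its x), 30 wide (y), 10 thick (z up), 0.47 kg; middle 88 sleeved red, ends bare copper. Starts flat on the fixed wooden rack, in any of 4 places 84 apart, on two bearers 45 high, 35 wide, 65 either side of its centre (free air under its middle). Dowels between bars, over the bearers, stand 15 above the bars' tops.
- bar_yellow_center (a point): Centre (half-way up) of the copper bar with the yellow sleeve: 180 mm long (its x), 30 wide (y), 10 thick (z up), 0.47 kg; middle 88 sleeved yellow, ends bare copper. Starts flat on the fixed wooden rack, in any of 4 places 84 apart, on two bearers 45 high, 35 wide, 65 either side of its centre (free air under its middle). Dowels between bars, over the bearers, stand 15 above the bars' tops.
- bar_blue_center (a point): Centre (half-way up) of the copper bar with the blue sleeve: 180 mm long (its x), 30 wide (y), 10 thick (z up), 0.47 kg; middle 88 sleeved blue, ends bare copper. Starts flat on the fixed wooden rack, in any of 4 places 84 apart, on two bearers 45 high, 35 wide, 65 either side of its centre (free air under its middle). Dowels between bars, over the bearers, stand 15 above the bars' tops.
- bar_black_center (a point): Centre (half-way up) of the copper bar with the black sleeve: 180 mm long (its x), 30 wide (y), 10 thick (z up), 0.47 kg; middle 88 sleeved black, ends bare copper. Starts flat on the fixed wooden rack, in any of 4 places 84 apart, on two bearers 45 high, 35 wide, 65 either side of its centre (free air under its middle). Dowels between bars, over the bearers, stand 15 above the bars' tops.
- seat_red (a point): Where the red bar's centre belongs in the fixed red support, 60 mm above the bench; x along the bar (either way round), z up. Supports: 84 apart, any order; grey strip, red in the middle, top 29 above the bench; white blocks 26 long, 65 either side of centre, tops 5 below this point; on each, two cheeks with red tips, 46 apart (51 at top), 16 high. Free air between the blocks.
- seat_yellow (a point): Where the yellow bar's centre belongs in the fixed yellow support, 60 mm above the bench; x along the bar (either way round), z up. Supports: 84 apart, any order; grey strip, yellow in the middle, top 29 above the bench; white blocks 26 long, 65 either side of centre, tops 5 below this point; on each, two cheeks with yellow tips, 46 apart (51 at top), 16 high. Free air between the blocks.
- seat_blue (a point): Where the blue bar's centre belongs in the fixed blue support, 60 mm above the bench; x along the bar (either way round), z up. Supports: 84 apart, any order; grey strip, blue in the middle, top 29 above the bench; white blocks 26 long, 65 either side of centre, tops 5 below this point; on each, two cheeks with blue tips, 46 apart (51 at top), 16 high. Free air between the blocks.
- seat_black (a point): Where the black bar's centre belongs in the fixed black support, 60 mm above the bench; x along the bar (either way round), z up. Supports: 84 apart, any order; grey strip, black in the middle, top 29 above the bench; white blocks 26 long, 65 either side of centre, tops 5 below this point; on each, two cheeks with black tips, 46 apart (51 at top), 16 high. Free air between the blocks.
- tape_center (a point): Centre (half-way up) of the green tape roll, 52 mm across and 19 high, lying loose on the bench between rack and frame. Not to be moved.
- insulator_center (a point): Centre (half-way up) of the spare red-brown ribbed insulator, 36 mm across and 45 high, standing loose on the bench between rack and frame. Not to be moved.
There are look-alikes about, which are no part of the job. What is shaped like the part that bears bar_blue_center but turquoise is not meant.

How it is judged:
By the outcome, as a careful person would: the job done as asked, in the order asked, and still so for the second after the job is handed in, with the robot touching nothing.
It also fails if it takes over 112 s, if anything falls off the work surface, if the arm or the gripper's body presses on something with over 40 N, if the wrist force passes 120 N, or if a joint passes its speed limit or range.

## Working session

There is one attempt and no reset: what is moved stays moved. The work goes in short steps, Python scripts to look and compute and a tool call to move; the robot and the scene stay as the last step left them, time stands still between calls to the robot, and variables do not carry over. Pictures are saved under pics/ and viewed, and the job is handed in when it is done.

Besides the shell and the picture viewer there is one more tool, called by a JSON object that holds its "api" and its "payload". send_rows: Moves the arm, as the interface text tells. Its arguments: {"type":"object","properties":{"slide":{"type":"array"},"twist":{"type":"array"},"jaw":{"type":"array"},"force":{"type":"number"}},"required":["slide","twist","jaw"]}

```bash
mkdir -p pics; ls; python3 - <<'E'
from workcell import *
import cv2
print(read_state())
for n in("side","top"):
    im=get_image(n); cv2.imwrite(f"pics/{n}0.png",im[:,:,::-1]); print(n,calibration(n))
E
```

```text
pics
{'time_s': 0.0, 'joints': array([ 1.02950331e+00,  2.07430560e-01,  1.54298596e+00, -2.84735784e-06,
        1.39348252e+00, -1.50507701e-01]), 'qd': array([ 4.28750045e-06,  1.79762957e-03, -8.25185260e-05, -8.00644497e-04,
        3.57420822e-04, -6.54921741e-04]), 'effort': array([ 1.30084649e-03, -3.83024275e+01, -2.91602576e+01, -9.86069449e-05,
        1.02458542e-02, -7.73064215e-06]), 'ee_pos': array([0.21866822, 0.53102407, 0.25210452]), 'tool_rot': array([ 1.94151360e-01,  9.80970906e-01, -1.08536770e-03, -3.89665859e-04]), 'contact_force': array([0.03995029, 0.21884571, 0.68099875]), 'ft_torque': array([ 0.05983778, -0.03729892,  0.04980901]), 'opening': 0.08527707070324524}
side {'fov_y': 42.170319445899956, 'cx': 250.05350809903015, 'cy': 201.92510770109314, 'T': array([[ 0.8319734 , -0.37640662,  0.40760069, -0.08477634],
       [-0.55480503, -0.55991135,  0.61537846, -0.77433417],
       [-0.00341228, -0.73811742, -0.67466364,  1.02915273],
       [ 0.        ,  0.        ,  0.        ,  1.        ]])}
top {'fov_y': 47.77947229961674, 'cx': 255.71484537655007, 'cy': 192.94643367101853, 'T': array([[ 0.02003391, -0.99214689,  0.12346328,  0.34579513],
       [-0.9997665 , -0.01887965,  0.01051199,  0.08800224],
       [-0.0080985 , -0.12364505, -0.99229346,  1.35623194],
       [ 0.        ,  0.        ,  0.        ,  1.        ]])}
```

View pics/side0.png

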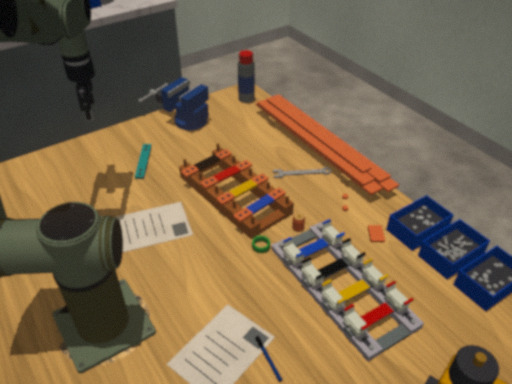

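View pics/top0.png

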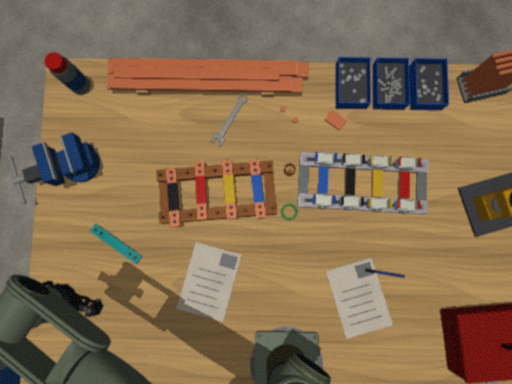

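The rack from left to right holds black (173,196), red (201,190), yellow (229,186) and blue (257,186). The frame supports run blue (322,180), black (350,181), yellow (377,184), red (405,186). The tape is at (289,212) and the insulator at (290,169). Next I'll crop and measure.

```bash
python3 - <<'E'
import cv2
im=cv2.imread("pics/top0.png"); c=im[145:230,150:300]; cv2.imwrite("pics/c1.png",cv2.resize(c,None,fx=5.3,fy=5.3,interpolation=cv2.INTER_CUBIC))
c=im[145:225,285:435]; cv2.imwrite("pics/c2.png",cv2.resize(c,None,fx=5.3,fy=5.3,interpolation=cv2.INTER_CUBIC))
im=cv2.imread("pics/side0.png"); c=im[140:360,170:430]; cv2.imwrite("pics/c3.png",cv2.resize(c,None,fx=2.7,fy=2.7,interpolation=cv2.INTER_CUBIC))
E
```

```text
(no output)
```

View pics/c1.png

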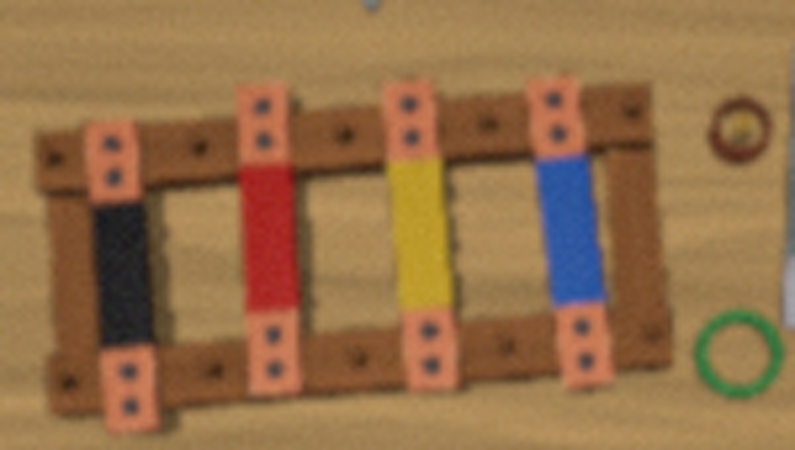

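View pics/c2.png

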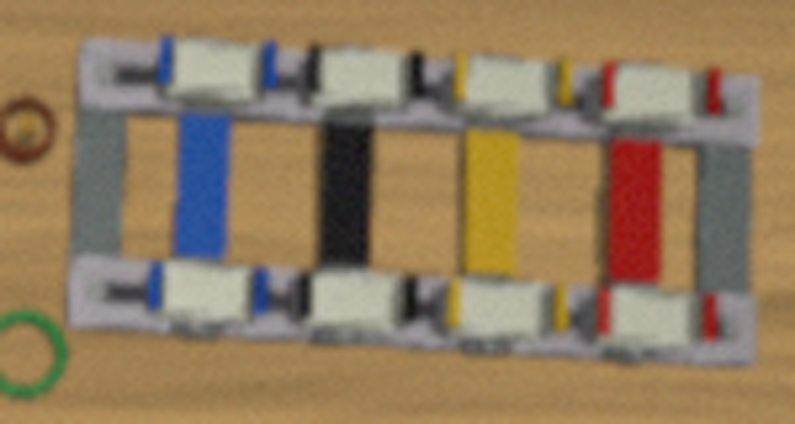

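View pics/c3.png

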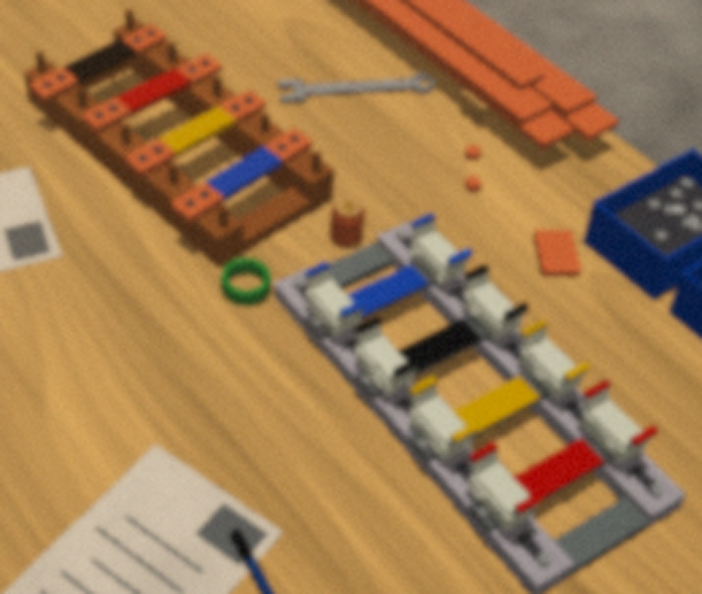

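```bash
cat > h.py <<'E'
import numpy as np,cv2
from workcell import *
def ray(n,uv,z):
    c=calibration(n);f=192/np.tan(np.radians(c["fov_y"]/2));T=c["T"]
    uv=np.atleast_2d(uv).astype(float)
    d=np.c_[(uv[:,0]-c["cx"])/f,(uv[:,1]-c["cy"])/f,np.ones(len(uv))]@T[:3,:3].T
    return T[:3,3]+d*((z-T[2,3])/d[:,2])[:,None]
def masks(im):
    h=cv2.cvtColor(im,cv2.COLOR_RGB2HSV).astype(int);H,S,V=h[...,0],h[...,1],h[...,2]
    return dict(red=((H<6)|(H>174))&(S>190)&(V>90),yellow=(H>20)&(H<30)&(S>165)&(V>100),
      blue=(H>105)&(H<120)&(S>150)&(V>90),black=(V<60))
def blobs(n,im,box,z,amin=60,dbg=False):
    x0,y0,x1,y1=box;out={}
    K=6;big=cv2.resize(im[y0:y1,x0:x1],None,fx=K,fy=K,interpolation=cv2.INTER_CUBIC)
    for k,m in masks(big).items():
        m=cv2.morphologyEx((m*255).astype(np.uint8),cv2.MORPH_OPEN,np.ones((13,13)))
        cs,_=cv2.findContours(m,cv2.RETR_EXTERNAL,cv2.CHAIN_APPROX_NONE)
        for c in cs:
            if cv2.contourArea(c)<amin*K*K: continue
            uv=(c[:,0,:]+.5)/K-.5+[x0,y0]
            p=ray(n,uv,z)[:,:2]
            (cx,cy),(a,b),t=cv2.minAreaRect((p*1000).astype(np.float32))
            M=cv2.moments((p*1000).astype(np.float32).reshape(-1,1,2))
            bp=cv2.boxPoints(((cx,cy),(a,b),t));e=[bp[1]-bp[0],bp[2]-bp[1]];e=max(e,key=np.linalg.norm)
            yaw=(np.degrees(np.arctan2(e[1],e[0]))+90)%180-90
            print(n,k,"px",uv.mean(0).round(1),"mid",round(cx,1),round(cy,1),"centroid",round(M['m10']/M['m00'],1),round(M['m01']/M['m00'],1),"size",round(max(a,b),1),round(min(a,b),1),"yaw",round(yaw,1))
E
python3 - <<'E'
from h import *
t=cv2.imread("pics/top0.png")[:,:,::-1].copy();s=cv2.imread("pics/side0.png")[:,:,::-1].copy()
blobs("top",t,(150,145,280,232),.055)
print('frame');blobs("top",t,(300,145,435,225),.029)
print('side');blobs("side",s,(175,140,292,235),.055)
print('frame');blobs("side",s,(268,215,430,360),.029)
E
```

```text
top red px [200.5 189.1] mid 516.0 270.2 centroid 518.7 269.9 size 80.5 30.2 yaw 4.1
top yellow px [229.1 188.5] mid 519.6 182.8 centroid 519.6 182.9 size 82.6 31.6 yaw 6.6
top blue px [257.2 187.9] mid 523.2 97.6 centroid 523.2 97.5 size 78.5 25.9 yaw 7.7
top black px [172.9 196.4] mid 493.1 352.1 centroid 493.0 352.2 size 78.4 29.9 yaw 6.6
frame
top red px [404.4 184.3] mid 546.5 -355.8 centroid 546.4 -355.8 size 78.5 27.6 yaw -2.0
top yellow px [377.1 182.8] mid 550.2 -272.3 centroid 550.3 -272.1 size 81.3 30.9 yaw -1.4
top blue px [322.7 179.3] mid 557.1 -104.2 centroid 556.8 -104.4 size 80.2 25.3 yaw -1.8
top black px [349.7 181. ] mid 553.6 -187.5 centroid 553.5 -187.6 size 81.7 26.3 yaw -2.1
side
side red px [226.7 172.8] mid 517.7 266.8 centroid 518.8 266.2 size 83.9 38.0 yaw 1.9
side yellow px [242.9 187.6] mid 521.8 179.7 centroid 521.7 179.4 size 80.6 36.9 yaw 4.6
side blue px [260.5 203.2] mid 525.6 93.1 centroid 526.9 93.1 size 75.1 30.0 yaw 9.5
side black px [207.5 162.6] mid 493.9 343.5 centroid 495.2 343.8 size 78.4 33.8 yaw 7.7
frame
side red px [376.4 314.4] mid 548.8 -359.9 centroid 551.2 -360.4 size 82.5 30.2 yaw -1.7
side yellow px [353.  290.1] mid 551.6 -275.6 centroid 554.2 -275.8 size 86.0 33.6 yaw -2.4
side blue px [313.3 247.3] mid 559.9 -107.9 centroid 562.3 -108.6 size 82.3 29.5 yaw -1.7
side black px [333. 268.] mid 555.8 -191.7 centroid 558.9 -193.6 size 84.8 34.0 yaw -3.7
side black px [413.2 222.1] mid 860.1 -190.6 centroid 855.9 -189.0 size 58.2 42.6 yaw -50.3
```

```bash
python3 - <<'E'
from h import *
P=dict(blue=[(166,60),(269,65),(154,285),(261,288)],red=[(609,85),(713,90),(603,312),(710,316)],yellow=[(461,80),(565,82),(452,303),(562,306)],black=[(313,70),(415,74),(303,294),(408,297)])
for k,p in P.items():
    uv=(np.array(p)+.5)/5.3-.5+[285,145]
    print(k,(1000*ray("top",uv.mean(0),.068)[0]).round(1), (1000*ray("top",uv,.068)[:,:2]).round(0).tolist())
# bar end corners from c1 (top face z .055)
B=dict(black=[(87,122),(136,122),(107,432),(160,430)],red=[(238,85),(287,85),(249,395),(299,393)],yellow=[(384,82),(434,80),(406,393),(459,389)],blue=[(528,79),(576,77),(562,389),(612,385)])
for k,p in B.items():
    uv=(np.array(p)+.5)/5.3-.5+[150,145]; q=1000*ray("top",uv,.055)[:,:2]
    a=(q[0]+q[1])/2;b=(q[2]+q[3])/2;print(k,((a+b)/2).round(1),np.linalg.norm(a-b).round(1),np.degrees(np.arctan2(*(a-b)[::-1])).round(1))
E
```

```text
blue [ 556.7 -104.6   68. ] [[622.0, -78.0], [621.0, -137.0], [493.0, -72.0], [493.0, -132.0]]
red [ 546.4 -356.4   68. ] [[612.0, -330.0], [611.0, -389.0], [483.0, -324.0], [482.0, -384.0]]
yellow [ 549.4 -272.7   68. ] [[614.0, -246.0], [614.0, -305.0], [486.0, -239.0], [486.0, -301.0]]
black [ 553.  -187.9   68. ] [[618.0, -162.0], [617.0, -220.0], [490.0, -156.0], [489.0, -214.0]]
black [492.  352.8] 178.4 6.5
red [514.9 270.3] 178.5 4.2
yellow [518.6 183.1] 179.4 5.9
blue [522.2  98.1] 179.3 7.5
```

```bash
cat >> h.py <<'E'
B=dict(red=(516.5,268.3,4.2),yellow=(520.3,181.1,6.2),blue=(523.8,96,7.6),black=(493.7,350.5,6.5))
S=dict(red=(547.7,-357.8,-2.2),yellow=(551.2,-274.2,-2.2),blue=(558,-106.2,-2.2),black=(554.5,-189.6,-2.2))
from scipy.spatial.transform import Rotation as Ro
def go(t,z=None):
    s=read_state();p=s["ee_pos"]*1000;R=Ro.from_quat(s["tool_rot"]).as_matrix()
    a=np.degrees(np.arctan2(R[1,0],R[0,0]));dw=(180+t[2]-a+180)%360-180
    q=np.radians(180+t[2]);X=np.array([np.cos(q),np.sin(q)]);Y=np.array([-X[1],X[0]])*-1
    Y=np.array([X[1],-X[0]])  # z down: y = z x x
    d=np.array(t[:2])-p[:2]
    print("t",round(s["time_s"],2),"pos",p.round(1),"tilt",np.round(R[2],3),"twist",round(-dw,2),"then slide x,y mm",(d@X).round(1),(d@Y).round(1),"| now axes",(d@R[:2,0]).round(1),(d@R[:2,1]).round(1),"z",round(p[2]-z,1) if z else '',"open",round(s["opening"],4),"F",s["contact_force"].round(1),"q6",round(s["joints"][5],2))
E
python3 - <<'E'
from h import *
go(B["red"],140)
E
```

```text
t 0.1 pos [218.7 531.1 252.2] tilt [ 0.    -0.002 -1.   ] twist -26.59 then slide x,y mm -277.8 -283.9 | now axes -375.5 -129.6 z 112.2 open 0.0851 F [ 0.2 -0.2 -1.2] q6 -0.15
```

{"api": "send_rows", "payload": {"slide": [[0,0,0],[0,0,0],[0,0,0],[0,0,0],[-0.0232,-0.0236,0.009],[-0.0232,-0.0236,0.009],[-0.0232,-0.0236,0.009],[-0.0232,-0.0236,0.009],[-0.0232,-0.0236,0.009],[-0.0232,-0.0236,0.009],[-0.0232,-0.0236,0.009],[-0.0232,-0.0236,0.009],[-0.0232,-0.0236,0.009],[-0.0232,-0.0236,0.009],[-0.0232,-0.0236,0.009],[-0.0232,-0.0236,0.009]], "twist": [-6.65,-6.65,-6.65,-6.65,0,0,0,0,0,0,0,0,0,0,0,0], "jaw": [0.085,0.085,0.085,0.085,0.085,0.085,0.085,0.085,0.085,0.085,0.085,0.085,0.085,0.085,0.085,0.085], "force": 60}}

```text
time_s: 1.43
ee_pos: [0.5272, 0.2688, 0.1325]
tool_rot: [-0.056, 0.998, -0.002, -0.006]
contact_force: [1.1, 0.2, 0.2]
opening: 0.0849
```

```bash
python3 - <<'E'
from h import *
go(B["red"],50)
E
```

```text
t 1.43 pos [527.2 268.8 132.5] tilt [ 0.011 -0.003 -1.   ] twist 2.23 then slide x,y mm 10.7 0.3 | now axes 10.7 0.7 z 82.5 open 0.0849 F [1.1 0.2 0.2] q6 -1.36
```

{"api": "send_rows", "payload": {"slide": [[0.0107,0.0003,0],[0,0,0],[0,0,0]], "twist": [2.2,0,0], "jaw": [0.085,0.085,0.085]}}

```text
time_s: 1.68
ee_pos: [0.5203, 0.2607, 0.1277]
tool_rot: [-0.032, 0.999, -0.004, -0.008]
contact_force: [0.4, -0.5, 0.5]
opening: 0.0848
```

```bash
python3 - <<'E'
from h import *
go(B["red"],50)
E
```

```text
t 1.68 pos [520.3 260.7 127.7] tilt [ 0.016 -0.008 -1.   ] twist -0.57 then slide x,y mm 3.3 7.8 | now axes 3.3 7.8 z 77.7 open 0.0848 F [ 0.4 -0.5  0.5] q6 -1.32
```

{"api": "send_rows", "payload": {"slide": [[0,0,0],[0.0033,0.0078,0],[0,0,0],[0,0,0]], "twist": [0,0,0,0], "jaw": [0.085,0.085,0.085,0.085]}}

```text
time_s: 2.02
ee_pos: [0.5149, 0.2713, 0.1281]
tool_rot: [-0.034, 0.999, -0.004, -0.008]
contact_force: [-0.2, 0.0, -0.4]
opening: 0.085
```

```bash
python3 - <<'E'
from h import *
go(B["red"],50)
E
```

```text
t 2.02 pos [514.9 271.3 128.1] tilt [ 0.016 -0.007 -1.   ] twist -0.26 then slide x,y mm -1.4 -3.1 | now axes -1.4 -3.1 z 78.1 open 0.085 F [-0.2  0.  -0.4] q6 -1.3
```

{"api": "send_rows", "payload": {"slide": [[-0.001,-0.002,0.015],[-0.0015,0,0.015],[0,0,0.015],[0,0,0.012],[0,0,0.006],[0,0,0.003],[0,0,0],[0,0,0]], "twist": [0,0,0,0,0,0,0,0], "jaw": [0.085,0.085,0.085,0.085,0.085,0.085,0.085,0.085]}}

```text
time_s: 2.68
ee_pos: [0.5173, 0.2754, 0.064]
tool_rot: [-0.04, 0.999, -0.002, -0.003]
contact_force: [-0.0, 1.0, -0.1]
opening: 0.085
```

```bash
python3 - <<'E'
from h import *
go(B["red"],50)
for n in ("side","top"): cv2.imwrite(f"pics/{n}1.png",get_image(n)[:,:,::-1])
a=cv2.imread("pics/side1.png")[130:260,160:320];cv2.imwrite("pics/s1c.png",cv2.resize(a,None,fx=4.5,fy=4.5,interpolation=cv2.INTER_CUBIC))
E
```

```text
t 2.68 pos [517.3 275.4  64. ] tilt [ 0.006 -0.004 -1.   ] twist 0.34 then slide x,y mm 1.4 -7.0 | now axes 1.4 -7.0 z 14.0 open 0.085 F [-0.   1.  -0.1] q6 -1.31
```

View pics/s1c.png

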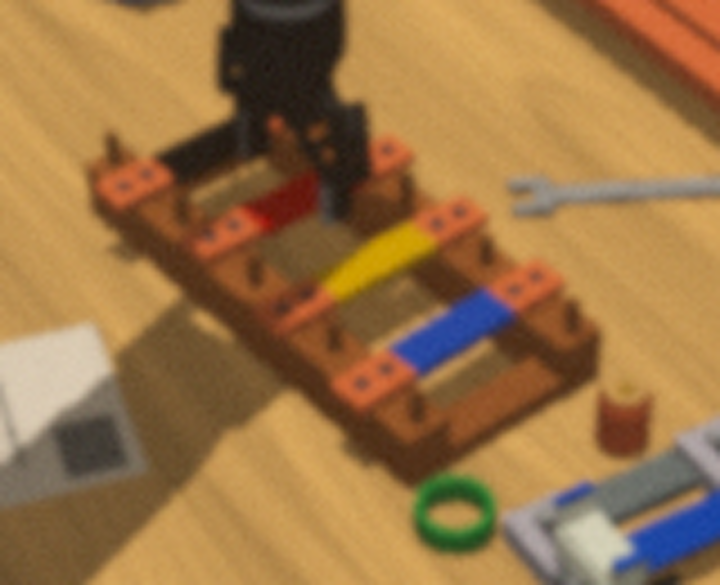

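View pics/top1.png

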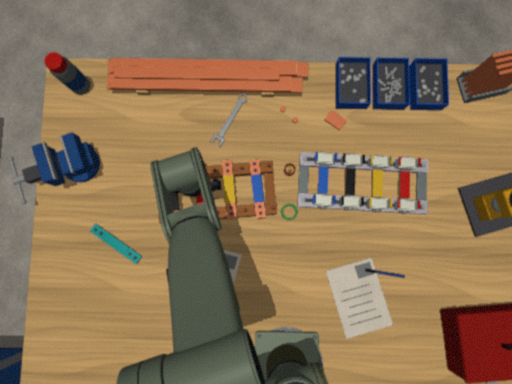

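The side view shows the fingers straddling the red bar around (300,190) in the crop, and the top view is blocked there by the arm. The tool is 7 mm off in y and still 14 mm high, so I'll correct both.

{"api": "send_rows", "payload": {"slide": [[0.001,-0.004,0.004],[0,-0.002,0.004],[0,0,0.003],[0,0,0.002],[0,0,0],[0,0,0]], "twist": [0,0,0,0,0,0], "jaw": [0.085,0.085,0.085,0.085,0.085,0.085]}}

```text
time_s: 3.28
ee_pos: [0.5188, 0.2686, 0.0523]
tool_rot: [-0.039, 0.999, -0.001, -0.001]
contact_force: [0.2, 1.1, 0.1]
opening: 0.0848
```

```bash
python3 - <<'E'
from h import *
go(B["red"],50)
E
```

```text
t 3.28 pos [518.8 268.6  52.3] tilt [ 0.001 -0.003 -1.   ] twist 0.29 then slide x,y mm 2.3 -0.1 | now axes 2.3 -0.1 z 2.3 open 0.0848 F [0.2 1.1 0.1] q6 -1.32
```

{"api": "send_rows", "payload": {"slide": [[0.002,0,0.0015],[0,0,0],[0,0,0],[0,0,0],[0,0,0],[0,0,0],[0,0,0],[0,0,0]], "twist": [0,0,0,0,0,0,0,0], "jaw": [0.085,0.06,0.04,0.02,0.02,0.02,0.02,0.02], "force": 60}}

```text
time_s: 3.95
ee_pos: [0.5169, 0.2689, 0.051]
tool_rot: [-0.039, 0.999, -0.001, -0.0]
contact_force: [-0.1, 0.1, 0.4]
opening: 0.0292
```

```bash
python3 - <<'E'
from h import *
go(B["red"],50)
E
```

```text
t 3.95 pos [516.9 268.9  51. ] tilt [ 0.001 -0.002 -1.   ] twist 0.3 then slide x,y mm 0.4 -0.6 | now axes 0.4 -0.6 z 1.0 open 0.0292 F [-0.1  0.1  0.4] q6 -1.32
```

{"api": "send_rows", "payload": {"slide": [[0,0,-0.004],[0,0,-0.01],[0,0,-0.015],[0,0,-0.02],[0,0,-0.02],[0,0,-0.02],[0,0,-0.01],[0,0,0],[0,0,0]], "twist": [0,0,0,0,0,0,0,0,0], "jaw": [0.02,0.02,0.02,0.02,0.02,0.02,0.02,0.02,0.02]}}

```text
time_s: 4.7
ee_pos: [0.5107, 0.2669, 0.1503]
tool_rot: [-0.039, 0.999, -0.004, -0.008]
contact_force: [-0.5, -0.0, -5.0]
opening: 0.0289
```

```bash
python3 - <<'E'
from h import *
go(S["red"],120)
E
```

```text
t 4.7 pos [510.7 266.9 150.3] tilt [ 0.017 -0.007 -1.   ] twist 6.7 then slide x,y mm -61.0 -622.9 | now axes 12.1 -625.7 z 30.3 open 0.0289 F [-0.5 -0.  -5. ] q6 -1.32
```

{"api": "send_rows", "payload": {"slide": [[0,0,0],[0,0,0],[-0.0015,-0.015,0],[-0.003,-0.03,0],[-0.0033,-0.034,0],[-0.0033,-0.034,0],[-0.0033,-0.034,0],[-0.0033,-0.034,0],[-0.0033,-0.034,0],[-0.0033,-0.034,0],[-0.0033,-0.034,0],[-0.0033,-0.034,0],[-0.0033,-0.034,0],[-0.0033,-0.034,0],[-0.0033,-0.034,0],[-0.003,-0.03,0],[-0.002,-0.02,0],[-0.001,-0.01,0],[0,0,0],[0,0,0]], "twist": [3.35,3.35,0,0,0,0,0,0,0,0,0,0,0,0,0,0,0,0,0,0], "jaw": [0.02,0.02,0.02,0.02,0.02,0.02,0.02,0.02,0.02,0.02,0.02,0.02,0.02,0.02,0.02,0.02,0.02,0.02,0.02,0.02]}}

```text
time_s: 6.37
ee_pos: [0.5189, -0.2315, 0.1224]
tool_rot: [0.02, 0.999, 0.001, -0.031]
contact_force: [-0.4, 0.7, -3.9]
opening: 0.0287
```

```bash
python3 - <<'E'
from h import *
go(S["red"],120)
E
```

```text
t 6.37 pos [ 518.9 -231.5  122.4] tilt [ 0.061  0.    -0.998] twist -0.12 then slide x,y mm -33.6 -125.1 | now axes -33.8 -125.0 z 2.4 open 0.0287 F [-0.4  0.7 -3.9] q6 -2.07
```

{"api": "send_rows", "payload": {"slide": [[0,0,0],[0,0,0],[0,0,0]], "twist": [0,0,0], "jaw": [0.02,0.02,0.02]}}

```text
time_s: 6.62
ee_pos: [0.5177, -0.2268, 0.1205]
tool_rot: [0.019, 0.999, 0.003, -0.033]
contact_force: [-0.4, 0.2, -3.9]
opening: 0.0287
```

```bash
python3 - <<'E'
from h import *
go(S["red"],120);print(read_state()["joints"].round(3),read_state()["tool_rot"])
E
```

```text
t 6.62 pos [ 517.7 -226.8  120.5] tilt [ 0.065  0.004 -0.998] twist 0.08 then slide x,y mm -35.0 -129.7 | now axes -34.7 -129.8 z 0.5 open 0.0287 F [-0.4  0.2 -3.9] q6 -2.07
[-0.551  0.365  1.636 -0.031  1.2   -2.073] [ 0.01852337  0.99929015  0.00275164 -0.03268798]
```

{"api": "send_rows", "payload": {"slide": [[-0.0035,-0.013,0],[-0.0035,-0.013,0],[-0.0035,-0.013,0],[-0.0035,-0.013,0],[-0.0035,-0.013,0],[-0.0035,-0.013,0],[-0.0035,-0.013,0],[-0.0035,-0.013,0],[-0.0035,-0.013,0],[-0.0035,-0.01,0],[0,0,0],[0,0,0],[0,0,0]], "twist": [0,0,0,0,0,0,0,0,0,0,0,0,0], "jaw": [0.02,0.02,0.02,0.02,0.02,0.02,0.02,0.02,0.02,0.02,0.02,0.02,0.02]}}

```text
time_s: 7.7
ee_pos: [0.5522, -0.3733, 0.1173]
tool_rot: [0.019, 0.999, 0.0, -0.031]
contact_force: [-0.3, 1.0, -3.5]
opening: 0.0287
```

```bash
python3 - <<'E'
from h import *
go(S["red"],120);print(read_state()["joints"].round(3),read_state()["tool_rot"])
E
```

```text
t 7.7 pos [ 552.2 -373.3  117.3] tilt [ 0.062 -0.001 -0.998] twist -0.0 then slide x,y mm 5.1 15.3 | now axes 5.1 15.3 z -2.7 open 0.0287 F [-0.3  1.  -3.5] q6 -2.23
[-0.707  0.553  1.366 -0.04   1.27  -2.226] [ 1.92201246e-02  9.99340806e-01  3.30931129e-04 -3.07965895e-02]
```

{"api": "send_rows", "payload": {"slide": [[0.0005,0.0015,-0.004],[0.0005,0.0015,-0.004],[0.0005,0.0015,-0.004],[0.0005,0.0015,-0.004],[0.0005,0.0015,-0.004],[0.0005,0.0015,-0.004],[0.0005,0.0015,-0.004],[0.0005,0.0015,-0.004],[0,0,-0.004],[0,0,-0.004],[0,0,0],[0,0,0]], "twist": [0,0,0,0,0,0,0,0,0,0,0,0], "jaw": [0.02,0.02,0.02,0.02,0.02,0.02,0.02,0.02,0.02,0.02,0.02,0.02]}}

```text
time_s: 8.7
ee_pos: [0.5514, -0.3565, 0.1635]
tool_rot: [0.017, 0.999, 0.001, -0.03]
contact_force: [0.3, 0.1, -4.0]
opening: 0.0285
```

```bash
python3 - <<'E'
from h import *
go(S["red"],120);print(read_state()["joints"].round(3),read_state()["tool_rot"])
E
```

```text
t 8.7 pos [ 551.4 -356.5  163.5] tilt [ 0.061  0.    -0.998] twist 0.21 then slide x,y mm 3.6 -1.4 | now axes 3.6 -1.4 z 43.5 open 0.0285 F [ 0.3  0.1 -4. ] q6 -2.22
[-0.689  0.485  1.365 -0.038  1.34  -2.215] [ 1.73752422e-02  9.99383895e-01  5.78596819e-04 -3.04892833e-02]
```

{"api": "send_rows", "payload": {"slide": [[0,0,0.025],[0,0,0.02],[0,0,0],[0,0,0]], "twist": [0,0,0,0], "jaw": [0.02,0.02,0.02,0.02]}}

```text
time_s: 9.03
ee_pos: [0.55, -0.358, 0.1196]
tool_rot: [0.018, 0.999, -0.001, -0.029]
contact_force: [0.8, -0.4, -2.9]
opening: 0.0288
```

```bash
python3 - <<'E'
from h import *
go(S["red"],120);print(read_state()["joints"].round(3),read_state()["tool_rot"])
E
```

```text
t 9.03 pos [ 550.  -358.   119.6] tilt [ 0.057 -0.003 -0.998] twist 0.17 then slide x,y mm 2.3 0.2 | now axes 2.3 0.2 z -0.4 open 0.0288 F [ 0.8 -0.4 -2.9] q6 -2.21
[-0.692  0.528  1.399 -0.039  1.258 -2.215] [ 1.76239339e-02  9.99434352e-01 -9.60265558e-04 -2.86260596e-02]
```

{"api": "send_rows", "payload": {"slide": [[0.0003,0,-0.008],[0.0003,0,-0.008],[0,0,-0.008],[0,0,-0.008],[0,0,-0.008],[0,0,-0.008],[0,0,-0.008],[0,0,-0.008],[0,0,-0.008],[0,0,-0.008],[0,0,-0.008],[0,0,-0.008],[0,0,-0.008],[0,0,-0.008],[0,0,0],[0,0,0]], "twist": [0,0,0,0,0,0,0,0,0,0,0,0,0,0,0,0], "jaw": [0.02,0.02,0.02,0.02,0.02,0.02,0.02,0.02,0.02,0.02,0.02,0.02,0.02,0.02,0.02,0.02]}}

```text
time_s: 10.37
ee_pos: [0.5587, -0.3596, 0.2522]
tool_rot: [0.018, 1.0, -0.005, -0.024]
contact_force: [-0.1, 1.0, -3.6]
opening: 0.0292
```

```bash
python3 - <<'E'
from h import *
go(S["red"],120);print(read_state()["joints"].round(3),read_state()["tool_rot"])
E
```

```text
t 10.37 pos [ 558.7 -359.6  252.2] tilt [ 0.048 -0.01  -0.999] twist 0.16 then slide x,y mm 11.0 1.4 | now axes 11.0 1.4 z 132.2 open 0.0292 F [-0.1  1.  -3.6] q6 -2.22
[-0.686  0.418  1.272 -0.037  1.484 -2.217] [ 0.01769576  0.99954382 -0.00460644 -0.02403744]
```

{"api": "send_rows", "payload": {"slide": [[0,0,0.04],[0,0,0.04],[0,0,0.025],[0,0,0],[0,0,0]], "twist": [0,0,0,0,0], "jaw": [0.02,0.02,0.02,0.02,0.02]}}

```text
time_s: 10.78
ee_pos: [0.5555, -0.3622, 0.1472]
tool_rot: [0.018, 1.0, -0.007, -0.021]
contact_force: [0.9, -0.4, -2.5]
opening: 0.0288
```

```bash
python3 - <<'E'
from h import *
go(S["red"],120);print(read_state()["joints"].round(3),read_state()["tool_rot"])
E
```

```text
t 10.78 pos [ 555.5 -362.2  147.2] tilt [ 0.042 -0.014 -0.999] twist 0.15 then slide x,y mm 8.0 4.0 | now axes 8.0 4.1 z 27.2 open 0.0288 F [ 0.9 -0.4 -2.5] q6 -2.22
[-0.691  0.501  1.378 -0.039  1.288 -2.216] [ 0.01769554  0.99959396 -0.00676881 -0.02128314]
```

{"api": "send_rows", "payload": {"slide": [[0.0005,0,-0.01],[0.0005,0,-0.01],[0.0005,0,-0.01],[0.0005,0,-0.01],[0.0005,0,-0.01],[0.0005,0,-0.01],[0.0005,0,-0.01],[0.0005,0,-0.01],[0.0005,0,-0.01],[0.0005,0,-0.01],[0,0,0],[0,0,0.03],[0,0,0.04],[0,0,0.03],[0,0,0.02],[0,0,0],[0,0,0]], "twist": [0,0,0,0,0,0,0,0,0,0,0,0,0,0,0,0,0], "jaw": [0.02,0.02,0.02,0.02,0.02,0.02,0.02,0.02,0.02,0.02,0.02,0.02,0.02,0.02,0.02,0.02,0.02]}}

```text
time_s: 12.2
ee_pos: [0.5581, -0.3685, 0.1536]
tool_rot: [0.018, 1.0, -0.016, -0.009]
contact_force: [1.4, 0.6, -3.2]
opening: 0.0289
```

```bash
python3 - <<'E'
from h import *
go(S["red"],120);print(read_state()["joints"].round(3),read_state()["tool_rot"])
for n in ("side","top"): cv2.imwrite(f"pics/{n}2.png",get_image(n)[:,:,::-1])
a=cv2.imread("pics/side2.png")[190:370,260:440];cv2.imwrite("pics/s2c.png",cv2.resize(a,None,fx=3.3,fy=3.3,interpolation=cv2.INTER_CUBIC))
E
```

```text
t 12.2 pos [ 558.1 -368.5  153.6] tilt [ 0.018 -0.032 -0.999] twist 0.16 then slide x,y mm 10.8 10.3 | now axes 10.8 10.3 z 33.6 open 0.0289 F [ 1.4  0.6 -3.2] q6 -2.22
[-0.697  0.488  1.382 -0.039  1.266 -2.221] [ 0.01763998  0.99967042 -0.01607391 -0.00946108]
```

View pics/s2c.png

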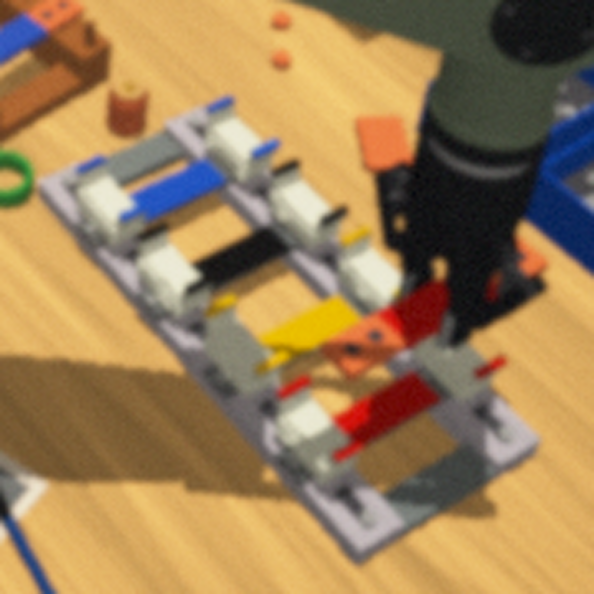

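View pics/top2.png

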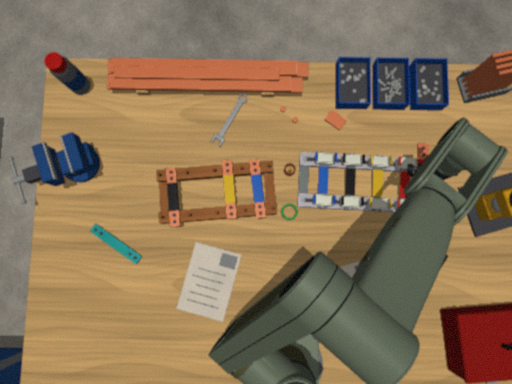

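{"api": "send_rows", "payload": {"slide": [[0.003,0.004,0],[0.003,0.004,0],[0.002,0.003,0.006],[0,0,0.006],[0,0,0.006],[0,0,0.006],[0,0,0.006],[0,0,0.003],[0,0,0],[0,0,0]], "twist": [0,0,0,0,0,0,0,0,0,0], "jaw": [0.02,0.02,0.02,0.02,0.02,0.02,0.02,0.02,0.02,0.02]}}

```text
time_s: 13.13
ee_pos: [0.5536, -0.3604, 0.1267]
tool_rot: [0.017, 1.0, -0.021, -0.003]
contact_force: [1.2, -0.7, -4.4]
opening: 0.0288
```

```bash
python3 - <<'E'
from h import *
go(S["red"],61)
E
```

```text
t 13.13 pos [ 553.6 -360.4  126.7] tilt [ 0.006 -0.042 -0.999] twist 0.19 then slide x,y mm 6.0 2.4 | now axes 6.0 2.4 z 65.7 open 0.0288 F [ 1.2 -0.7 -4.4] q6 -2.21
```

{"api": "send_rows", "payload": {"slide": [[0.002,0.002,0.005],[0.002,0.001,0.005],[0.001,0.001,0.005],[0,0,0.005],[0,0,0.005],[0,0,0.003],[0,0,0],[0,0,0]], "twist": [0,0,0,0,0,0,0,0], "jaw": [0.02,0.02,0.02,0.02,0.02,0.02,0.02,0.02]}}

```text
time_s: 13.8
ee_pos: [0.5478, -0.3572, 0.095]
tool_rot: [0.018, 1.0, -0.021, -0.004]
contact_force: [-0.5, -0.6, -4.5]
opening: 0.0287
```

```bash
python3 - <<'E'
from h import *
go(S["red"],61)
E
```

```text
t 13.8 pos [ 547.8 -357.2   95. ] tilt [ 0.006 -0.042 -0.999] twist 0.18 then slide x,y mm 0.1 -0.6 | now axes 0.1 -0.6 z 34.0 open 0.0287 F [-0.5 -0.6 -4.5] q6 -2.21
```

{"api": "send_rows", "payload": {"slide": [[0,0,0.004],[0,0,0.004],[0,0.0005,0.004],[0,0,0.003],[0,0,0.002],[0,0,0],[0,0,0]], "twist": [0,0,0,0,0,0,0], "jaw": [0.02,0.02,0.02,0.02,0.02,0.02,0.02]}}

```text
time_s: 14.38
ee_pos: [0.5483, -0.3579, 0.0767]
tool_rot: [0.018, 1.0, -0.021, -0.003]
contact_force: [-0.4, 0.2, -3.6]
opening: 0.029
```

```bash
python3 - <<'E'
from h import *
go(S["red"],61)
for n in ("side",): cv2.imwrite(f"pics/{n}3.png",get_image(n)[:,:,::-1])
a=cv2.imread("pics/side3.png")[240:370,300:440];cv2.imwrite("pics/s3c.png",cv2.resize(a,None,fx=4.2,fy=4.2,interpolation=cv2.INTER_CUBIC))
E
```

```text
t 14.38 pos [ 548.3 -357.9   76.7] tilt [ 0.005 -0.043 -0.999] twist 0.18 then slide x,y mm 0.6 0.1 | now axes 0.6 0.1 z 15.7 open 0.029 F [-0.4  0.2 -3.6] q6 -2.21
```

View pics/s3c.png

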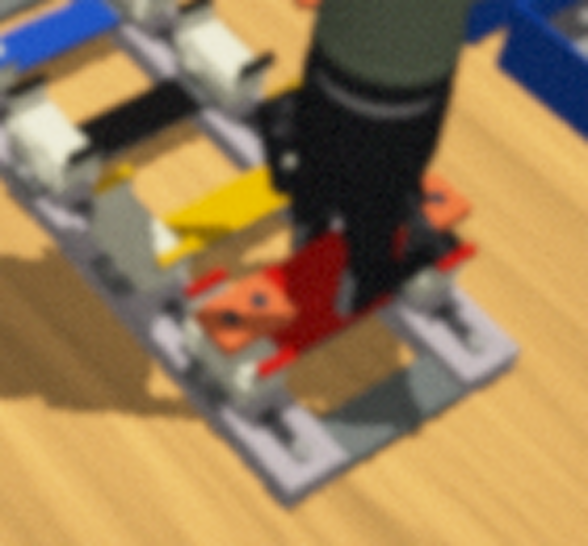

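The bar sits between the near cheek tips at (210,280) and (278,360) in the crop and is well aligned. I'll keep lowering.

{"api": "send_rows", "payload": {"slide": [[0.0005,0,0.003],[0,0,0.003],[0,0,0.003],[0,0,0.002],[0,0,0.001],[0,0,0],[0,0,0]], "twist": [0,0,0,0,0,0,0], "jaw": [0.02,0.02,0.02,0.02,0.02,0.02,0.02]}}

```text
time_s: 15.02
ee_pos: [0.5479, -0.3587, 0.064]
tool_rot: [0.018, 1.0, -0.022, -0.003]
contact_force: [-0.0, 0.5, -4.2]
opening: 0.0291
```

```bash
python3 - <<'E'
from h import *
go(S["red"],61)
E
```

```text
t 15.02 pos [ 547.9 -358.7   64. ] tilt [ 0.004 -0.043 -0.999] twist 0.18 then slide x,y mm 0.3 0.9 | now axes 0.3 0.9 z 3.0 open 0.0291 F [-0.   0.5 -4.2] q6 -2.21
```

{"api": "send_rows", "payload": {"slide": [[0,0.0005,0.0015],[0,0,0.001],[0,0,0.0005],[0,0,0]], "twist": [0,0,0,0], "jaw": [0.02,0.02,0.02,0.02]}}

```text
time_s: 15.35
ee_pos: [0.5483, -0.3585, 0.0618]
tool_rot: [0.018, 1.0, -0.022, -0.002]
contact_force: [0.6, -0.5, -4.7]
opening: 0.0287
```

```bash
python3 - <<'E'
from h import *
go(S["red"],61)
E
```

```text
t 15.35 pos [ 548.3 -358.5   61.8] tilt [ 0.004 -0.044 -0.999] twist 0.18 then slide x,y mm 0.6 0.7 | now axes 0.6 0.7 z 0.8 open 0.0287 F [ 0.6 -0.5 -4.7] q6 -2.21
```

{"api": "send_rows", "payload": {"slide": [[0.0003,0,0.001],[0,0,0.0005],[0,0,0]], "twist": [0,0,0], "jaw": [0.02,0.02,0.02]}}

```text
time_s: 15.6
ee_pos: [0.5485, -0.3588, 0.0617]
tool_rot: [0.017, 1.0, -0.022, -0.002]
contact_force: [-0.4, 0.5, -4.0]
opening: 0.0289
```

{"api": "send_rows", "payload": {"slide": [[0,0,0.0015],[0,0,0.0015],[0,0,0]], "twist": [0,0,0], "jaw": [0.02,0.02,0.02]}}

```text
time_s: 15.85
ee_pos: [0.5488, -0.359, 0.062]
tool_rot: [0.018, 1.0, -0.022, -0.002]
contact_force: [0.3, 0.2, -4.5]
opening: 0.0288
```

{"api": "send_rows", "payload": {"slide": [[0,0,0.003],[0,0,0.003],[0,0,0]], "twist": [0,0,0], "jaw": [0.02,0.02,0.02]}}

```text
time_s: 16.1
ee_pos: [0.5495, -0.3596, 0.0623]
tool_rot: [0.018, 1.0, -0.022, -0.002]
contact_force: [-0.0, -0.4, -3.7]
opening: 0.0291
```

{"api": "send_rows", "payload": {"slide": [[0.001,0.001,0.001],[0,0,0],[0,0,0],[0,0,0],[0,0,0],[0,0,0],[0,0,0]], "twist": [0,0,0,0,0,0,0], "jaw": [0.02,0.02,0.031,0.034,0.045,0.07,0.07], "force": 20}}

```text
time_s: 16.68
ee_pos: [0.5504, -0.3606, 0.0615]
tool_rot: [0.018, 1.0, -0.025, 0.001]
contact_force: [0.9, -0.4, -0.3]
opening: 0.0674
```

```bash
python3 - <<'E'
from h import *
go(S["red"],61)
for n in ("side",): cv2.imwrite(f"pics/{n}4.png",get_image(n)[:,:,::-1])
a=cv2.imread("pics/side4.png")[240:370,300:440];cv2.imwrite("pics/s4c.png",cv2.resize(a,None,fx=4.2,fy=4.2,interpolation=cv2.INTER_CUBIC))
E
```

```text
t 16.68 pos [ 550.4 -360.6   61.5] tilt [-0.003 -0.049 -0.999] twist 0.19 then slide x,y mm 2.8 2.7 | now axes 2.8 2.7 z 0.5 open 0.0674 F [ 0.9 -0.4 -0.3] q6 -2.21
```

View pics/s4c.png

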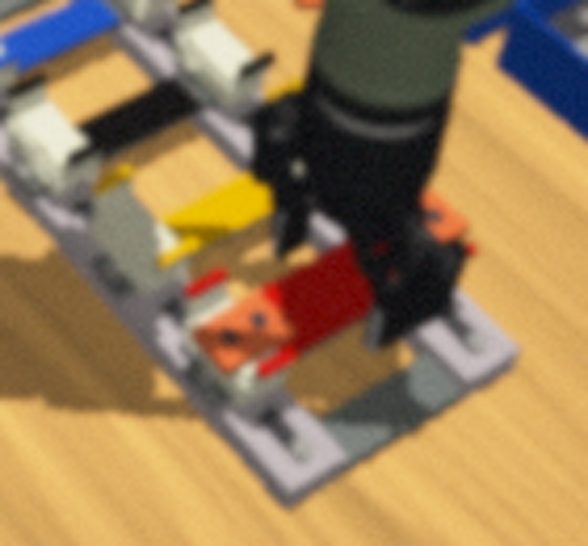

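The red bar lies between its cheeks. Next I'll lift off and go back for yellow.

{"api": "send_rows", "payload": {"slide": [[0,0.0015,0],[0,0,-0.005],[0,0,-0.008],[0,0,-0.012],[0,0,-0.012],[0,0,-0.012],[0,0,-0.012],[0,0,-0.012],[0,0,-0.008],[0,0,0],[0,0,0]], "twist": [0,0,0,0,0,0,0,0,0,0,0], "jaw": [0.07,0.07,0.07,0.07,0.07,0.07,0.085,0.085,0.085,0.085,0.085], "force": 60}}

```text
time_s: 17.65
ee_pos: [0.5523, -0.3559, 0.1559]
tool_rot: [0.017, 0.999, -0.027, 0.004]
contact_force: [0.3, 0.7, -0.4]
opening: 0.0854
```

```bash
python3 - <<'E'
from h import *
go(B["yellow"],140)
E
```

```text
t 17.65 pos [ 552.3 -355.9  155.9] tilt [-0.009 -0.054 -0.999] twist -8.19 then slide x,y mm -26.1 537.3 | now axes 50.7 534.7 z 15.9 open 0.0854 F [ 0.3  0.7 -0.4] q6 -2.21
```

{"api": "send_rows", "payload": {"slide": [[0,0,0],[0,0,0],[-0.0013,0.02,-0.0008],[-0.0013,0.027,-0.0008],[-0.0013,0.027,-0.0008],[-0.0013,0.027,-0.0008],[-0.0013,0.027,-0.0008],[-0.0013,0.027,-0.0008],[-0.0013,0.027,-0.0008],[-0.0013,0.027,-0.0008],[-0.0013,0.027,-0.0008],[-0.0013,0.027,-0.0008],[-0.0013,0.027,-0.0008],[-0.0013,0.027,-0.0008],[-0.0013,0.027,-0.0008],[-0.0013,0.027,-0.0008],[-0.0013,0.027,-0.0008],[-0.0013,0.027,-0.0008],[0,0,0],[0,0,0]], "twist": [-4.1,-4.1,0,0,0,0,0,0,0,0,0,0,0,0,0,0,0,0,0,0], "jaw": [0.085,0.085,0.085,0.085,0.085,0.085,0.085,0.085,0.085,0.085,0.085,0.085,0.085,0.085,0.085,0.085,0.085,0.085,0.085,0.085]}}

```text
time_s: 19.32
ee_pos: [0.5144, 0.0875, 0.1329]
tool_rot: [-0.055, 0.998, -0.024, -0.008]
contact_force: [0.2, -0.1, -0.4]
opening: 0.085
```

```bash
python3 - <<'E'
from h import *
go(B["yellow"],140)
for n in ("top",): cv2.imwrite(f"pics/{n}5.png",get_image(n)[:,:,::-1])
t=cv2.imread("pics/top5.png")[:,:,::-1].copy()
blobs("top",t,(300,145,435,225),.065)
cv2.imwrite("pics/t5c.png",cv2.resize(t[145:225,285:435,::-1],None,fx=5.3,fy=5.3,interpolation=cv2.INTER_CUBIC))
E
```

```text
t 19.32 pos [514.4  87.5 132.9] tilt [ 0.019 -0.048 -0.999] twist 0.07 then slide x,y mm -16.0 92.4 | now axes -16.1 92.3 z -7.1 open 0.085 F [ 0.2 -0.1 -0.4] q6 -1.63
top red px [408.  182.1] mid 549.0 -354.9 centroid 549.0 -354.7 size 82.4 30.5 yaw -1.2
top yellow px [377.1 182.8] mid 544.8 -262.5 centroid 544.7 -262.3 size 79.2 29.8 yaw -2.3
top blue px [322.7 179.4] mid 551.3 -98.8 centroid 551.1 -99.2 size 77.7 24.6 yaw -1.5
top black px [349.7 181. ] mid 547.8 -180.2 centroid 547.8 -180.2 size 79.0 25.3 yaw -2.1
```

View pics/t5c.png

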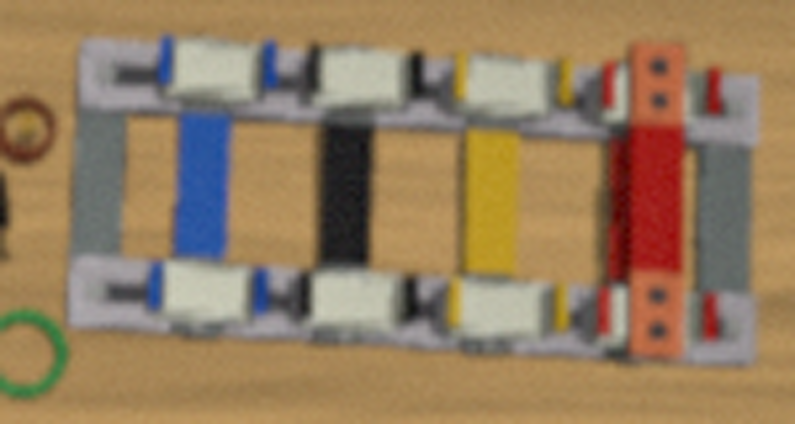

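```bash
python3 - <<'E'
from h import *
for p in [[(632,44),(682,42),(632,357),(683,355)]]:
    uv=(np.array(p)+.5)/5.3-.5+[285,145]; q=1000*ray("top",uv,.065)[:,:2]; print(q.round(1),q.mean(0))
E
```

```text
[[ 637.2 -344.4]
 [ 638.9 -372.9]
 [ 457.8 -340.4]
 [ 459.5 -369. ]] [ 548.34877713 -356.66358597]
```

The red bar is at (548.3, -356.7) in the top-view frame against a seat of (546.4, -356.1), so it is about 2 mm long in x and fully between the cheeks. On to yellow.

{"api": "send_rows", "payload": {"slide": [[-0.002,0.012,0],[-0.002,0.013,0],[-0.002,0.013,-0.001],[-0.002,0.013,-0.001],[-0.002,0.013,-0.001],[-0.002,0.011,0],[-0.002,0.006,0],[0,0,0],[0,0,0],[0,0,0]], "twist": [0,0,0,0,0,0,0,0,0,0], "jaw": [0.085,0.085,0.085,0.085,0.085,0.085,0.085,0.085,0.085,0.085]}}

```text
time_s: 20.2
ee_pos: [0.5214, 0.168, 0.1296]
tool_rot: [-0.047, 0.999, -0.025, -0.01]
contact_force: [-0.1, 0.1, 0.0]
opening: 0.0851
```

```bash
python3 - <<'E'
from h import *
go(B["yellow"],51)
E
```

```text
t 20.2 pos [521.4 168.  129.6] tilt [ 0.022 -0.048 -0.999] twist -0.79 then slide x,y mm -0.3 13.2 | now axes -0.1 13.2 z 78.6 open 0.0851 F [-0.1  0.1  0. ] q6 -1.47
```

{"api": "send_rows", "payload": {"slide": [[0,0.006,0.006],[0,0.005,0.008],[0,0.003,0.012],[-0.001,0.001,0.012],[-0.001,0,0.009],[0,0,0.006],[0,0,0.003],[0,0,0],[0,0,0]], "twist": [-0.8,0,0,0,0,0,0,0,0], "jaw": [0.085,0.085,0.085,0.085,0.085,0.085,0.085,0.085,0.085]}}

```text
time_s: 20.95
ee_pos: [0.5187, 0.179, 0.0641]
tool_rot: [-0.054, 0.998, -0.025, -0.013]
contact_force: [0.2, 0.2, 0.2]
opening: 0.085
```

```bash
python3 - <<'E'
from h import *
go(B["yellow"],51)
E
```

```text
t 20.95 pos [518.7 179.   64.1] tilt [ 0.029 -0.049 -0.998] twist -0.07 then slide x,y mm -1.8 1.9 | now axes -1.8 1.9 z 13.1 open 0.085 F [0.2 0.2 0.2] q6 -1.45
```

{"api": "send_rows", "payload": {"slide": [[-0.001,0.002,0.004],[-0.001,0.0005,0.004],[0,0,0.003],[0,0,0.001],[0,0,0],[0,0,0],[0,0,0],[0,0,0],[0,0,0],[0,0,0],[0,0,0]], "twist": [0,0,0,0,0,0,0,0,0,0,0], "jaw": [0.085,0.085,0.085,0.085,0.085,0.06,0.04,0.02,0.02,0.02,0.02], "force": 60}}

```text
time_s: 21.87
ee_pos: [0.5227, 0.1818, 0.0534]
tool_rot: [-0.054, 0.998, -0.025, -0.01]
contact_force: [0.8, -0.5, -3.5]
opening: 0.0286
```

```bash
python3 - <<'E'
from h import *
go(B["yellow"],51)
E
```

```text
t 21.87 pos [522.7 181.8  53.4] tilt [ 0.023 -0.048 -0.999] twist -0.08 then slide x,y mm 2.4 -0.4 | now axes 2.4 -0.4 z 2.4 open 0.0286 F [ 0.8 -0.5 -3.5] q6 -1.45
```

{"api": "send_rows", "payload": {"slide": [[0,0,-0.004],[0,0,-0.008],[0,0,-0.008],[0,0,-0.008],[0,0,-0.008],[0,0,-0.008],[0,0,-0.008],[0,0,-0.008],[0,0,-0.008],[0,0,-0.004],[0,0,0],[0,0,0]], "twist": [0,0,0,0,0,0,0,0,0,0,0,0], "jaw": [0.02,0.02,0.02,0.02,0.02,0.02,0.02,0.02,0.02,0.02,0.02,0.02]}}

```text
time_s: 22.87
ee_pos: [0.5217, 0.1855, 0.1316]
tool_rot: [-0.054, 0.998, -0.025, -0.012]
contact_force: [-0.1, 0.4, -5.3]
opening: 0.0287
```

```bash
python3 - <<'E'
from h import *
go(S["yellow"],130)
E
```

```text
t 22.87 pos [521.7 185.5 131.6] tilt [ 0.027 -0.048 -0.998] twist 8.32 then slide x,y mm -47.1 -458.2 | now axes 19.7 -459.6 z 1.6 open 0.0287 F [-0.1  0.4 -5.3] q6 -1.45
```

{"api": "send_rows", "payload": {"slide": [[0,0,0],[0,0,0],[-0.0015,-0.01,0.0005],[-0.0015,-0.015,0.0005],[-0.0015,-0.016,0.0005],[-0.0015,-0.016,0.0005],[-0.0015,-0.016,0.0005],[-0.0015,-0.016,0.0005],[-0.0015,-0.016,0.0005],[-0.0015,-0.016,0.0005],[-0.0015,-0.016,0.0005],[-0.0015,-0.016,0.0005],[-0.0015,-0.016,0.0005],[-0.0015,-0.016,0.0005],[-0.0015,-0.016,0.0005],[-0.0015,-0.016,0.0005],[-0.0015,-0.016,0.0005],[-0.0015,-0.016,0.0005],[-0.0015,-0.016,0.0005],[-0.0015,-0.016,0.0005]], "twist": [4.1,4.1,0,0,0,0,0,0,0,0,0,0,0,0,0,0,0,0,0,0], "jaw": [0.02,0.02,0.02,0.02,0.02,0.02,0.02,0.02,0.02,0.02,0.02,0.02,0.02,0.02,0.02,0.02,0.02,0.02,0.02,0.02]}}

```text
time_s: 24.53
ee_pos: [0.5315, -0.1186, 0.1266]
tool_rot: [0.002, 0.999, -0.027, -0.023]
contact_force: [-0.1, 0.1, -4.3]
opening: 0.029
```

```bash
python3 - <<'E'
from h import *
go(S["yellow"],130)
E
```

```text
t 24.53 pos [ 531.5 -118.6  126.6] tilt [ 0.045 -0.055 -0.997] twist 1.9 then slide x,y mm -25.7 -154.7 | now axes -20.5 -155.3 z -3.4 open 0.029 F [-0.1  0.1 -4.3] q6 -1.88
```

{"api": "send_rows", "payload": {"slide": [[-0.002,-0.015,0],[-0.0025,-0.015,0],[-0.0025,-0.015,0],[-0.0025,-0.015,0],[-0.0025,-0.015,0],[-0.0025,-0.015,0],[-0.0025,-0.014,0],[-0.0025,-0.012,0],[-0.0025,-0.008,0],[-0.001,-0.004,0],[0,0,0],[0,0,0],[0,0,0]], "twist": [1.9,0,0,0,0,0,0,0,0,0,0,0,0], "jaw": [0.02,0.02,0.02,0.02,0.02,0.02,0.02,0.02,0.02,0.02,0.02,0.02,0.02]}}

```text
time_s: 25.62
ee_pos: [0.5434, -0.2625, 0.1261]
tool_rot: [0.014, 0.999, -0.026, -0.03]
contact_force: [1.0, -0.0, -4.4]
opening: 0.029
```

```bash
python3 - <<'E'
from h import *
go(S["yellow"],63)
E
```

```text
t 25.62 pos [ 543.4 -262.5  126.1] tilt [ 0.058 -0.053 -0.997] twist 0.46 then slide x,y mm -8.2 -11.4 | now axes -8.1 -11.5 z 63.1 open 0.029 F [ 1.  -0.  -4.4] q6 -2.07
```

{"api": "send_rows", "payload": {"slide": [[-0.003,-0.003,0],[-0.003,-0.002,0.002],[-0.003,-0.001,0.004],[-0.002,0,0.006],[-0.001,0,0.006],[0,0,0.006],[0,0,0.005],[0,0,0.003],[0,0,0],[0,0,0]], "twist": [0.4,0,0,0,0,0,0,0,0,0], "jaw": [0.02,0.02,0.02,0.02,0.02,0.02,0.02,0.02,0.02,0.02]}}

```text
time_s: 26.45
ee_pos: [0.5537, -0.2673, 0.0884]
tool_rot: [0.016, 0.999, -0.025, -0.031]
contact_force: [0.7, 0.0, -4.2]
opening: 0.0287
```

```bash
python3 - <<'E'
from h import *
go(S["yellow"],63)
E
```

```text
t 26.45 pos [ 553.7 -267.3   88.4] tilt [ 0.061 -0.05  -0.997] twist 0.29 then slide x,y mm 2.3 -7.0 | now axes 2.3 -7.0 z 25.4 open 0.0287 F [ 0.7  0.  -4.2] q6 -2.06
```

{"api": "send_rows", "payload": {"slide": [[-0.0005,-0.003,0.002],[-0.0005,-0.002,0.003],[-0.0005,0,0.003],[0,0,0.002],[0,0,0],[0,0,0]], "twist": [0.2,0,0,0,0,0], "jaw": [0.02,0.02,0.02,0.02,0.02,0.02]}}

```text
time_s: 26.95
ee_pos: [0.5549, -0.2741, 0.0785]
tool_rot: [0.018, 0.999, -0.025, -0.03]
contact_force: [-0.0, -0.7, -4.6]
opening: 0.0288
```

```bash
python3 - <<'E'
from h import *
go(S["yellow"],63)
for n in ("side",): cv2.imwrite(f"pics/{n}6.png",get_image(n)[:,:,::-1])
a=cv2.imread("pics/side6.png")[220:350,280:420];cv2.imwrite("pics/s6c.png",cv2.resize(a,None,fx=4.2,fy=4.2,interpolation=cv2.INTER_CUBIC))
E
```

```text
t 26.95 pos [ 554.9 -274.1   78.5] tilt [ 0.06  -0.051 -0.997] twist 0.03 then slide x,y mm 3.7 -0.2 | now axes 3.7 -0.2 z 15.5 open 0.0288 F [-0.  -0.7 -4.6] q6 -2.06
```

View pics/s6c.png

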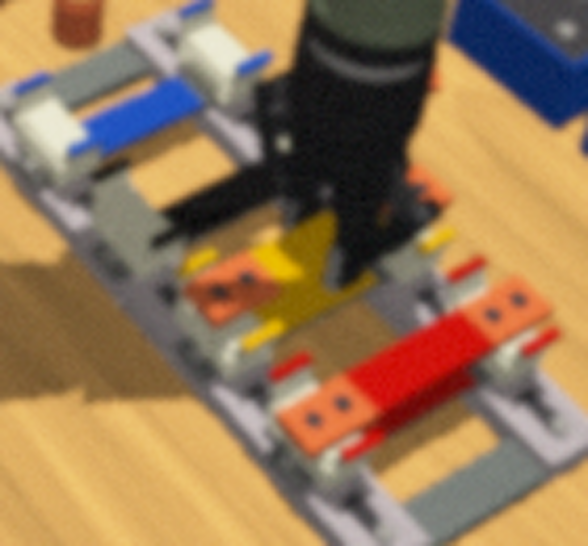

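The yellow bar sits above its own cheeks at (200,262) and (262,332). I'll lower it slowly.

{"api": "send_rows", "payload": {"slide": [[0.0003,0.0005,0.003],[0,0,0.003],[0,0,0.002],[0,0,0.002],[0,0,0.001],[0,0,0],[0,0,0]], "twist": [0,0,0,0,0,0,0], "jaw": [0.02,0.02,0.02,0.02,0.02,0.02,0.02]}}

```text
time_s: 27.58
ee_pos: [0.5539, -0.2739, 0.0666]
tool_rot: [0.018, 0.999, -0.025, -0.03]
contact_force: [-0.8, 0.9, -4.1]
opening: 0.0291
```

```bash
python3 - <<'E'
from h import *
go(S["yellow"],63)
E
```

```text
t 27.58 pos [ 553.9 -273.9   66.6] tilt [ 0.06  -0.051 -0.997] twist 0.05 then slide x,y mm 2.7 -0.4 | now axes 2.7 -0.4 z 3.6 open 0.0291 F [-0.8  0.9 -4.1] q6 -2.06
```

{"api": "send_rows", "payload": {"slide": [[0,0,0.0015],[0,0,0.0015],[0,0,0.0015],[0,0,0.0015]], "twist": [0,0,0,0], "jaw": [0.02,0.02,0.02,0.02], "force": 25}}

```text
time_s: 27.92
ee_pos: [0.5541, -0.2744, 0.0634]
tool_rot: [0.018, 0.999, -0.025, -0.03]
contact_force: [-5.7, 2.7, 8.9]
opening: 0.0289
```

```bash
python3 - <<'E'
from h import *
go(S["yellow"],63)
E
```

```text
t 27.92 pos [ 554.1 -274.4   63.4] tilt [ 0.059 -0.052 -0.997] twist 0.07 then slide x,y mm 2.9 0.1 | now axes 2.9 0.1 z 0.4 open 0.0289 F [-5.7  2.7  8.9] q6 -2.06
```

{"api": "send_rows", "payload": {"slide": [[0,0,0.001],[0,0,0],[0,0,0],[0,0,0],[0,0,0],[0,0,0],[0,0,0]], "twist": [0,0,0,0,0,0,0], "jaw": [0.02,0.03,0.032,0.036,0.05,0.07,0.07], "force": 20}}

```text
time_s: 28.5
ee_pos: [0.5575, -0.2768, 0.0664]
tool_rot: [0.018, 0.999, -0.028, -0.026]
contact_force: [0.5, -0.0, 0.6]
opening: 0.0695
```

```bash
python3 - <<'E'
from h import *
go(S["yellow"],63)
E
```

```text
t 28.5 pos [ 557.5 -276.8   66.4] tilt [ 0.051 -0.057 -0.997] twist 0.07 then slide x,y mm 6.4 2.4 | now axes 6.4 2.4 z 3.4 open 0.0695 F [ 0.5 -0.   0.6] q6 -2.06
```

{"api": "send_rows", "payload": {"slide": [[0,0.001,-0.004],[0,0,-0.008],[0,0,-0.012],[0,0,-0.014],[0,0,-0.014],[0,0,-0.014],[0,0,-0.012],[0,0,-0.008],[0,0,0],[0,0,0]], "twist": [0,0,0,0,0,0,0,0,0,0], "jaw": [0.07,0.07,0.07,0.07,0.07,0.07,0.085,0.085,0.085,0.085], "force": 60}}

```text
time_s: 29.33
ee_pos: [0.564, -0.2711, 0.1639]
tool_rot: [0.018, 0.999, -0.03, -0.023]
contact_force: [-0.3, -0.1, -0.3]
opening: 0.0849
```

```bash
python3 - <<'E'
from h import *
go(B["blue"],130)
E
```

```text
t 29.33 pos [ 564.  -271.1  163.9] tilt [ 0.045 -0.06  -0.997] twist -9.72 then slide x,y mm -8.7 369.2 | now axes 53.7 364.9 z 33.9 open 0.0849 F [-0.3 -0.1 -0.3] q6 -2.06
```

{"api": "send_rows", "payload": {"slide": [[0.002,0.012,-0.001],[0.005,0.024,-0.0015],[0.006,0.028,-0.002],[0.006,0.028,-0.002],[0.006,0.028,-0.002],[0.006,0.028,-0.002],[0.006,0.028,-0.002],[0.006,0.028,-0.002],[0.006,0.028,-0.002],[0.006,0.028,-0.002],[0.006,0.028,-0.002],[0.006,0.028,-0.002],[0.006,0.028,-0.002],[0.006,0.028,-0.002],[0.006,0.028,-0.002],[0.006,0.028,-0.002],[0.006,0.028,-0.002],[0.006,0.028,-0.002],[0.006,0.028,-0.002],[0.006,0.028,-0.002]], "twist": [-2.4,-2.4,-2.4,-2.4,0,0,0,0,0,0,0,0,0,0,0,0,0,0,0,0], "jaw": [0.085,0.085,0.085,0.085,0.085,0.085,0.085,0.085,0.085,0.085,0.085,0.085,0.085,0.085,0.085,0.085,0.085,0.085,0.085,0.085]}}

```text
time_s: 31.0
ee_pos: [0.3692, 0.2688, 0.1685]
tool_rot: [-0.064, 0.997, -0.027, -0.038]
contact_force: [1.0, -0.1, 0.7]
opening: 0.0847
```

```bash
python3 - <<'E'
from h import *
go(B["blue"],130)
t=get_image("top");cv2.imwrite("pics/t7c.png",cv2.resize(t[145:225,285:435,::-1],None,fx=5.3,fy=5.3,interpolation=cv2.INTER_CUBIC))
E
```

```text
t 31.0 pos [369.2 268.8 168.5] tilt [ 0.078 -0.05  -0.996] twist -0.42 then slide x,y mm -130.4 -191.8 | now axes -131.4 -191.1 z 38.5 open 0.0847 F [ 1.  -0.1  0.7] q6 -1.24
```

View pics/t7c.png

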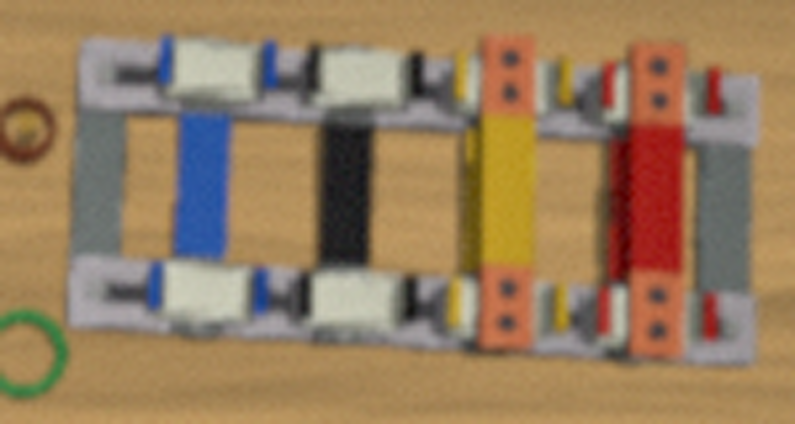

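{"api": "send_rows", "payload": {"slide": [[0,0,0],[0,0,0],[-0.035,0.019,0],[-0.035,0.019,0],[-0.035,0.019,0],[-0.035,0.019,0],[0,0,0],[0,0,0]], "twist": [0,0,0,0,0,0,0,0], "jaw": [0.085,0.085,0.085,0.085,0.085,0.085,0.085,0.085]}}

```text
time_s: 31.72
ee_pos: [0.4928, 0.3606, 0.1391]
tool_rot: [-0.064, 0.996, -0.031, -0.049]
contact_force: [-0.5, -0.6, 0.0]
opening: 0.0853
```

```bash
python3 - <<'E'
from h import *
go(B["blue"],130)
E
```

```text
t 31.72 pos [492.8 360.6 139.1] tilt [ 0.102 -0.056 -0.993] twist -0.4 then slide x,y mm 4.2 -266.4 | now axes 2.4 -266.0 z 9.1 open 0.0853 F [-0.5 -0.6  0. ] q6 -1.2
```

{"api": "send_rows", "payload": {"slide": [[0,0,-0.02],[0,0,-0.03],[0,0,-0.03],[0,0,-0.03],[0,0,0],[0,0,0]], "twist": [0,0,0,0,0,0], "jaw": [0.085,0.085,0.085,0.085,0.085,0.085]}}

```text
time_s: 32.22
ee_pos: [0.5004, 0.3574, 0.2465]
tool_rot: [-0.059, 0.996, -0.036, -0.057]
contact_force: [-0.1, -0.1, -1.0]
opening: 0.085
```

```bash
python3 - <<'E'
from h import *
go(B["blue"],130)
E
```

```text
t 32.22 pos [500.4 357.4 246.5] tilt [ 0.118 -0.064 -0.991] twist -1.0 then slide x,y mm 11.4 -262.2 | now axes 6.8 -261.7 z 116.5 open 0.085 F [-0.1 -0.1 -1. ] q6 -1.2
```

{"api": "send_rows", "payload": {"slide": [[0,0,0.03],[0,0,0.04],[0,0,0.03],[0,0,0],[0,0,0]], "twist": [0,0,0,0,0], "jaw": [0.085,0.085,0.085,0.085,0.085]}}

```text
time_s: 32.63
ee_pos: [0.4896, 0.3447, 0.1482]
tool_rot: [-0.057, 0.996, -0.035, -0.054]
contact_force: [-0.2, 0.0, 0.2]
opening: 0.0848
```

```bash
python3 - <<'E'
from h import *
go(B["blue"],130)
E
```

```text
t 32.63 pos [489.6 344.7 148.2] tilt [ 0.111 -0.063 -0.992] twist -1.27 then slide x,y mm -1.0 -251.0 | now axes -6.5 -250.5 z 18.2 open 0.0848 F [-0.2  0.   0.2] q6 -1.2
```

{"api": "send_rows", "payload": {"slide": [[0.015,-0.008,0],[0.03,-0.016,0],[0.03,-0.016,0],[0.03,-0.016,0],[0.015,-0.008,0],[0.005,-0.003,0],[0,0,0]], "twist": [0,0,0,0,0,0,0], "jaw": [0.085,0.085,0.085,0.085,0.085,0.085,0.085]}}

```text
time_s: 33.22
ee_pos: [0.3724, 0.2608, 0.1733]
tool_rot: [-0.055, 0.997, -0.033, -0.049]
contact_force: [1.4, 0.1, 0.5]
opening: 0.0852
```

```bash
python3 - <<'E'
from h import *
go(B["blue"],130)
E
```

```text
t 33.22 pos [372.4 260.8 173.3] tilt [ 0.102 -0.061 -0.993] twist -1.41 then slide x,y mm -128.3 -183.3 | now axes -132.1 -180.6 z 43.3 open 0.0852 F [1.4 0.1 0.5] q6 -1.24
```

{"api": "send_rows", "payload": {"slide": [[0,0,-0.008],[0,0,-0.008],[0,0,-0.008],[0,0,-0.008],[0,0,-0.008],[0,0,-0.008],[0,0,-0.008],[0,0,-0.004],[0,0,0]], "twist": [0,0,0,0,0,0,0,0,0], "jaw": [0.085,0.085,0.085,0.085,0.085,0.085,0.085,0.085,0.085]}}

```text
time_s: 33.97
ee_pos: [0.386, 0.2691, 0.2443]
tool_rot: [-0.055, 0.997, -0.031, -0.043]
contact_force: [0.4, 0.6, -0.8]
opening: 0.0846
```

```bash
python3 - <<'E'
from h import *
go(B["blue"],130);print(read_state()["joints"].round(3))
E
```

```text
t 33.97 pos [386.  269.1 244.3] tilt [ 0.09  -0.056 -0.994] twist -1.39 then slide x,y mm -113.7 -189.8 | now axes -117.8 -187.3 z 114.3 open 0.0846 F [ 0.4  0.6 -0.8] q6 -1.24
[ 0.44   0.059  1.73  -0.024  1.456 -1.238]
```

{"api": "send_rows", "payload": {"slide": [[0,0,0.03],[0,0,0.04],[0,0,0.03],[0,0,0],[0,0,0],[0,0,-0.008],[0,0,-0.008],[0,0,-0.008],[0,0,-0.008],[0,0,-0.008],[0,0,-0.008],[0,0,-0.008],[0,0,-0.008],[0,0,-0.008],[0,0,-0.008],[0,0,-0.008],[0,0,-0.004],[0,0,0]], "twist": [0,0,0,0,0,0,0,0,0,0,0,0,0,0,0,0,0,0], "jaw": [0.085,0.085,0.085,0.085,0.085,0.085,0.085,0.085,0.085,0.085,0.085,0.085,0.085,0.085,0.085,0.085,0.085,0.085]}}

```text
time_s: 35.47
ee_pos: [0.3931, 0.2729, 0.2579]
tool_rot: [-0.056, 0.998, -0.025, -0.031]
contact_force: [1.2, -0.3, 0.6]
opening: 0.085
```

```bash
python3 - <<'E'
from h import *
go(B["blue"],130);print(read_state()["joints"].round(3))
E
```

```text
t 35.47 pos [393.1 272.9 257.9] tilt [ 0.064 -0.047 -0.997] twist -1.31 then slide x,y mm -106.2 -192.7 | now axes -110.3 -190.3 z 127.9 open 0.085 F [ 1.2 -0.3  0.6] q6 -1.24
[ 0.441  0.047  1.713 -0.024  1.458 -1.238]
```

{"api": "send_rows", "payload": {"slide": [[0,0,0.03],[0,0,0.04],[0,0,0.035],[0,0,0],[0,0,0],[0,0,-0.008],[0,0,-0.008],[0,0,-0.008],[0,0,-0.008],[0,0,-0.008],[0,0,-0.008],[0,0,-0.008],[0,0,-0.008],[0,0,-0.008],[0,0,-0.008],[0,0,-0.008],[0,0,-0.008],[0,0,-0.004],[0,0,0]], "twist": [0,0,0,0,0,0,0,0,0,0,0,0,0,0,0,0,0,0,0], "jaw": [0.085,0.085,0.085,0.085,0.085,0.085,0.085,0.085,0.085,0.085,0.085,0.085,0.085,0.085,0.085,0.085,0.085,0.085,0.085]}}

```text
time_s: 37.05
ee_pos: [0.3999, 0.2766, 0.2757]
tool_rot: [-0.056, 0.998, -0.02, -0.019]
contact_force: [-0.1, 0.8, -0.1]
opening: 0.0851
```

{"api": "send_rows", "payload": {"slide": [[0,0,0.03],[0,0,0.04],[0,0,0.035],[0,0,0],[0,0,0],[0,0,-0.008],[0,0,-0.008],[0,0,-0.008],[0,0,-0.008],[0,0,-0.008],[0,0,-0.008],[0,0,-0.008],[0,0,-0.008],[0,0,-0.008],[0,0,-0.008],[0,0,-0.008],[0,0,0],[0,0,0]], "twist": [0,0,0,0,0,0,0,0,0,0,0,0,0,0,0,0,0,0], "jaw": [0.085,0.085,0.085,0.085,0.085,0.085,0.085,0.085,0.085,0.085,0.085,0.085,0.085,0.085,0.085,0.085,0.085,0.085]}}

```text
time_s: 38.55
ee_pos: [0.4063, 0.2797, 0.2808]
tool_rot: [-0.056, 0.998, -0.015, -0.006]
contact_force: [0.2, -0.1, -0.2]
opening: 0.0851
```

```bash
python3 - <<'E'
from h import *
go(B["blue"],130);print(read_state()["joints"].round(3))
E
```

```text
t 38.55 pos [406.3 279.7 280.8] tilt [ 0.014 -0.03  -0.999] twist -1.21 then slide x,y mm -92.2 -197.6 | now axes -96.4 -195.6 z 150.8 open 0.0851 F [ 0.2 -0.1 -0.2] q6 -1.24
[ 0.442  0.026  1.685 -0.024  1.453 -1.238]
```

{"api": "send_rows", "payload": {"slide": [[-0.003,-0.006,0.004],[-0.0065,-0.014,0.011],[-0.0065,-0.014,0.011],[-0.0065,-0.014,0.011],[-0.0065,-0.014,0.011],[-0.0065,-0.014,0.011],[-0.0065,-0.014,0.011],[-0.0065,-0.014,0.011],[-0.0065,-0.014,0.011],[-0.0065,-0.014,0.011],[-0.0065,-0.014,0.011],[-0.0065,-0.014,0.011],[-0.0065,-0.014,0.011],[-0.0065,-0.012,0.01],[-0.004,-0.006,0.006],[0,0,0],[0,0,0]], "twist": [-1.2,0,0,0,0,0,0,0,0,0,0,0,0,0,0,0,0], "jaw": [0.085,0.085,0.085,0.085,0.085,0.085,0.085,0.085,0.085,0.085,0.085,0.085,0.085,0.085,0.085,0.085,0.085]}}

```text
time_s: 39.97
ee_pos: [0.5177, 0.0887, 0.1154]
tool_rot: [-0.068, 0.997, -0.014, -0.017]
contact_force: [0.1, -0.1, 0.6]
opening: 0.0849
```

```bash
python3 - <<'E'
from h import *
go(B["blue"],52);print(read_state()["joints"].round(3))
E
```

```text
t 39.97 pos [517.7  88.7 115.4] tilt [ 0.035 -0.026 -0.999] twist 0.17 then slide x,y mm -7.0 6.4 | now axes -7.1 6.4 z 63.4 open 0.0849 F [ 0.1 -0.1  0.6] q6 -1.67
[ 0.022  0.282  1.76  -0.033  1.132 -1.67 ]
```

{"api": "send_rows", "payload": {"slide": [[-0.002,0.002,0.004],[-0.002,0.002,0.008],[-0.002,0.002,0.01],[-0.001,0.001,0.01],[-0.0005,0,0.008],[0,0,0.005],[0,0,0.002],[0,0,0],[0,0,0]], "twist": [0,0,0,0,0,0,0,0,0], "jaw": [0.085,0.085,0.085,0.085,0.085,0.085,0.085,0.085,0.085]}}

```text
time_s: 40.72
ee_pos: [0.5216, 0.0997, 0.0636]
tool_rot: [-0.07, 0.997, -0.014, -0.017]
contact_force: [0.2, -0.4, 0.6]
opening: 0.0848
```

```bash
python3 - <<'E'
from h import *
go(B["blue"],52)
E
```

```text
t 40.72 pos [521.6  99.7  63.6] tilt [ 0.036 -0.025 -0.999] twist 0.45 then slide x,y mm -1.7 -3.9 | now axes -1.6 -4.0 z 11.6 open 0.0848 F [ 0.2 -0.4  0.6] q6 -1.65
```

{"api": "send_rows", "payload": {"slide": [[-0.001,-0.002,0.004],[-0.0005,-0.001,0.004],[0,0,0.003],[0,0,0.0005],[0,0,0],[0,0,0]], "twist": [0.3,0,0,0,0,0], "jaw": [0.085,0.085,0.085,0.085,0.085,0.085]}}

```text
time_s: 41.22
ee_pos: [0.5246, 0.0957, 0.0522]
tool_rot: [-0.067, 0.998, -0.014, -0.015]
contact_force: [0.3, -0.6, 0.5]
opening: 0.085
```

```bash
python3 - <<'E'
from h import *
go(B["blue"],52)
E
```

```text
t 41.22 pos [524.6  95.7  52.2] tilt [ 0.033 -0.026 -0.999] twist 0.07 then slide x,y mm 0.7 0.4 | now axes 0.7 0.4 z 0.2 open 0.085 F [ 0.3 -0.6  0.5] q6 -1.65
```

Centred to within 1 mm, so I'll close on the blue bar and lift it slowly.

{"api": "send_rows", "payload": {"slide": [[0,0,0],[0,0,0],[0,0,0],[0,0,0],[0,0,0],[0,0,0]], "twist": [0,0,0,0,0,0], "jaw": [0.06,0.04,0.02,0.02,0.02,0.02], "force": 60}}

```text
time_s: 41.72
ee_pos: [0.5253, 0.096, 0.0531]
tool_rot: [-0.067, 0.998, -0.014, -0.015]
contact_force: [0.1, -0.6, -3.1]
opening: 0.0288
```

```bash
python3 - <<'E'
from h import *
go(B["blue"],52)
E
```

```text
t 41.72 pos [525.3  96.   53.1] tilt [ 0.031 -0.026 -0.999] twist 0.07 then slide x,y mm 1.5 0.2 | now axes 1.5 0.2 z 1.1 open 0.0288 F [ 0.1 -0.6 -3.1] q6 -1.65
```

{"api": "send_rows", "payload": {"slide": [[0,0,-0.004],[0,0,-0.008],[0,0,-0.008],[0,0,-0.008],[0,0,-0.008],[0,0,-0.008],[0,0,-0.008],[0,0,-0.008],[0,0,-0.008],[0,0,-0.004],[0,0,0],[0,0,0]], "twist": [0,0,0,0,0,0,0,0,0,0,0,0], "jaw": [0.02,0.02,0.02,0.02,0.02,0.02,0.02,0.02,0.02,0.02,0.02,0.02]}}

```text
time_s: 42.72
ee_pos: [0.5253, 0.0984, 0.1317]
tool_rot: [-0.067, 0.998, -0.014, -0.016]
contact_force: [0.6, -0.1, -4.7]
opening: 0.0289
```

```bash
python3 - <<'E'
from h import *
go(S["blue"],130)
E
```

```text
t 42.72 pos [525.3  98.4 131.7] tilt [ 0.034 -0.025 -0.999] twist 9.88 then slide x,y mm -40.5 -203.2 | now axes -5.0 -207.1 z 1.7 open 0.0289 F [ 0.6 -0.1 -4.7] q6 -1.65
```

{"api": "send_rows", "payload": {"slide": [[0,0,0],[0,0,0],[0,0,0],[-0.002,-0.008,0],[-0.003,-0.0145,0],[-0.003,-0.0145,0],[-0.003,-0.0145,0],[-0.003,-0.0145,0],[-0.003,-0.0145,0],[-0.003,-0.0145,0],[-0.003,-0.0145,0],[-0.003,-0.0145,0],[-0.003,-0.0145,0],[-0.003,-0.0145,0],[-0.003,-0.0145,0],[-0.003,-0.0145,0],[-0.002,-0.008,0],[-0.001,-0.004,0],[0,0,0],[0,0,0]], "twist": [3.3,3.3,3.3,0,0,0,0,0,0,0,0,0,0,0,0,0,0,0,0,0], "jaw": [0.02,0.02,0.02,0.02,0.02,0.02,0.02,0.02,0.02,0.02,0.02,0.02,0.02,0.02,0.02,0.02,0.02,0.02,0.02,0.02]}}

```text
time_s: 44.38
ee_pos: [0.5535, -0.1138, 0.1263]
tool_rot: [0.011, 0.999, -0.015, -0.025]
contact_force: [-0.4, -0.8, -3.5]
opening: 0.0286
```

```bash
python3 - <<'E'
from h import *
go(S["blue"],63)
E
```

```text
t 44.38 pos [ 553.5 -113.8  126.3] tilt [ 0.05  -0.031 -0.998] twist 0.84 then slide x,y mm -4.2 7.8 | now axes -4.3 7.7 z 63.3 open 0.0286 F [-0.4 -0.8 -3.5] q6 -1.86
```

{"api": "send_rows", "payload": {"slide": [[-0.002,0.003,0],[-0.002,0.002,0.002],[-0.001,0.002,0.004],[-0.001,0.001,0.006],[0,0,0.007],[0,0,0.007],[0,0,0.006],[0,0,0.003],[0,0,0],[0,0,0]], "twist": [0.7,0,0,0,0,0,0,0,0,0], "jaw": [0.02,0.02,0.02,0.02,0.02,0.02,0.02,0.02,0.02,0.02]}}

```text
time_s: 45.22
ee_pos: [0.5565, -0.1016, 0.0849]
tool_rot: [0.015, 0.999, -0.014, -0.027]
contact_force: [-0.4, -0.6, -4.4]
opening: 0.0289
```

```bash
python3 - <<'E'
from h import *
go(S["blue"],63)
E
```

```text
t 45.22 pos [ 556.5 -101.6   84.9] tilt [ 0.054 -0.029 -0.998] twist 0.41 then slide x,y mm -1.6 -4.6 | now axes -1.6 -4.6 z 21.9 open 0.0289 F [-0.4 -0.6 -4.4] q6 -1.83
```

{"api": "send_rows", "payload": {"slide": [[-0.001,-0.0015,0.001],[-0.0005,-0.001,0.002],[-0.0005,-0.0005,0.002],[0,0,0.002],[0,0,0],[0,0,0]], "twist": [0.3,0,0,0,0,0], "jaw": [0.02,0.02,0.02,0.02,0.02,0.02]}}

```text
time_s: 45.72
ee_pos: [0.5593, -0.1062, 0.0783]
tool_rot: [0.019, 0.999, -0.015, -0.026]
contact_force: [0.4, -0.6, -5.0]
opening: 0.0286
```

```bash
python3 - <<'E'
from h import *
go(S["blue"],63)
for n in ("side",): cv2.imwrite(f"pics/{n}8.png",get_image(n)[:,:,::-1])
a=cv2.imread("pics/side8.png")[190:330,260:400];cv2.imwrite("pics/s8c.png",cv2.resize(a,None,fx=4.2,fy=4.2,interpolation=cv2.INTER_CUBIC))
E
```

```text
t 45.72 pos [ 559.3 -106.2   78.3] tilt [ 0.052 -0.031 -0.998] twist 0.03 then slide x,y mm 1.3 -0.1 | now axes 1.3 -0.1 z 15.3 open 0.0286 F [ 0.4 -0.6 -5. ] q6 -1.83
```

View pics/s8c.png

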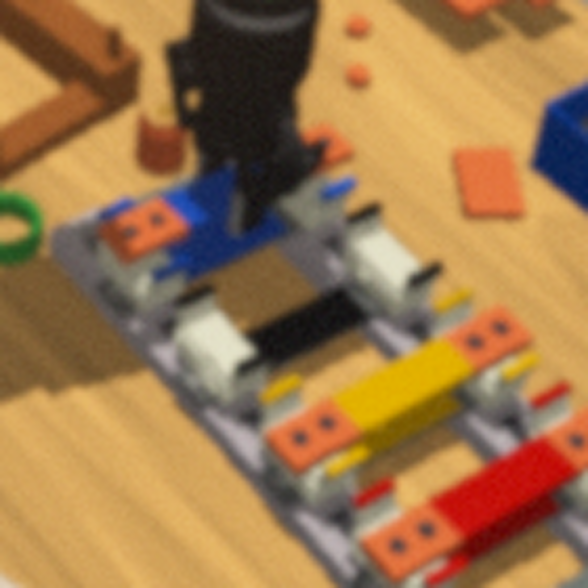

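The blue bar is between its cheek tips at (118,208) and (170,270). I'll lower it to contact.

{"api": "send_rows", "payload": {"slide": [[0,0,0.003],[0,0.0003,0.003],[0,0,0.003],[0,0,0.002],[0,0,0.001],[0,0,0],[0,0,0]], "twist": [0,0,0,0,0,0,0], "jaw": [0.02,0.02,0.02,0.02,0.02,0.02,0.02]}}

```text
time_s: 46.35
ee_pos: [0.5584, -0.106, 0.065]
tool_rot: [0.018, 0.999, -0.015, -0.026]
contact_force: [0.7, 0.2, -4.7]
opening: 0.0287
```

```bash
python3 - <<'E'
from h import *
go(S["blue"],63)
E
```

```text
t 46.35 pos [ 558.4 -106.    65. ] tilt [ 0.052 -0.031 -0.998] twist 0.04 then slide x,y mm 0.4 -0.2 | now axes 0.4 -0.2 z 2.0 open 0.0287 F [ 0.7  0.2 -4.7] q6 -1.83
```

{"api": "send_rows", "payload": {"slide": [[0,0,0.001],[0,0,0.001],[0,0,0.001]], "twist": [0,0,0], "jaw": [0.02,0.02,0.02], "force": 25}}

```text
time_s: 46.6
ee_pos: [0.5584, -0.1062, 0.0631]
tool_rot: [0.018, 0.999, -0.015, -0.026]
contact_force: [-3.9, 1.2, 5.6]
opening: 0.0289
```

```bash
python3 - <<'E'
from h import *
go(S["blue"],63)
E
```

```text
t 46.6 pos [ 558.4 -106.2   63.1] tilt [ 0.052 -0.031 -0.998] twist 0.05 then slide x,y mm 0.4 -0.1 | now axes 0.4 -0.1 z 0.1 open 0.0289 F [-3.9  1.2  5.6] q6 -1.83
```

{"api": "send_rows", "payload": {"slide": [[0,0,0.0005],[0,0,0],[0,0,0],[0,0,0],[0,0,0],[0,0,0],[0,0,-0.004],[0,0,-0.008],[0,0,-0.012],[0,0,-0.014],[0,0,-0.014],[0,0,-0.014],[0,0,-0.008],[0,0,0],[0,0,0]], "twist": [0,0,0,0,0,0,0,0,0,0,0,0,0,0,0], "jaw": [0.02,0.03,0.033,0.04,0.06,0.065,0.065,0.065,0.065,0.065,0.065,0.085,0.085,0.085,0.085], "force": 20}}

```text
time_s: 47.85
ee_pos: [0.5675, -0.1054, 0.1501]
tool_rot: [0.018, 1.0, -0.017, -0.019]
contact_force: [-0.6, 0.1, -0.2]
opening: 0.0849
```

```bash
python3 - <<'E'
from h import *
go(B["black"],130)
for n in ("side",): cv2.imwrite(f"pics/{n}9.png",get_image(n)[:,:,::-1])
a=cv2.imread("pics/side9.png")[190:330,230:400];cv2.imwrite("pics/s9c.png",cv2.resize(a,None,fx=4,fy=4,interpolation=cv2.INTER_CUBIC))
E
```

```text
t 47.85 pos [ 567.5 -105.4  150.1] tilt [ 0.037 -0.035 -0.999] twist -8.65 then slide x,y mm 21.7 461.3 | now axes 90.8 452.6 z 20.1 open 0.0849 F [-0.6  0.1 -0.2] q6 -1.83
```

View pics/s9c.png

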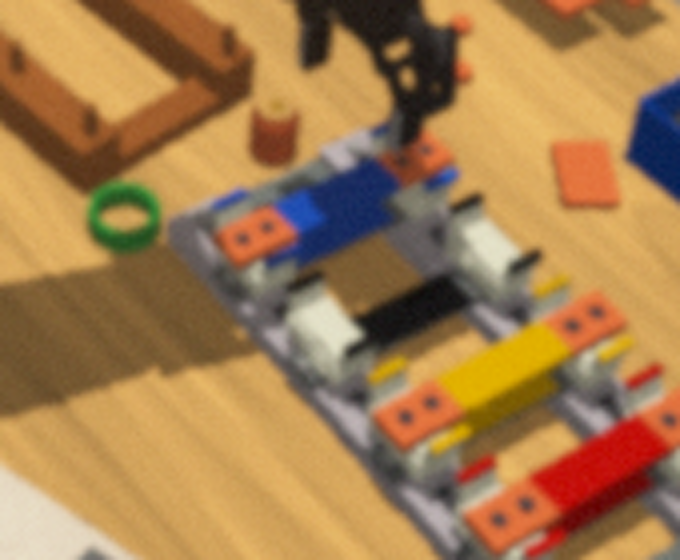

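The blue bar is seated. I'll go to the black bar.

{"api": "send_rows", "payload": {"slide": [[0,0,0],[0,0,0],[0,0,0],[0.001,0.012,-0.0005],[0.001,0.02,-0.0005],[0.001,0.021,-0.0005],[0.001,0.021,-0.0005],[0.001,0.021,-0.0005],[0.001,0.021,-0.0005],[0.001,0.021,-0.0005],[0.001,0.021,-0.0005],[0.001,0.021,-0.0005],[0.001,0.021,-0.0005],[0.001,0.021,-0.0005],[0.001,0.021,-0.0005],[0.001,0.021,-0.0005],[0.001,0.021,-0.0005],[0.001,0.021,-0.0005],[0.001,0.021,-0.0005],[0.001,0.021,-0.0005]], "twist": [-2.9,-2.9,-2.9,0,0,0,0,0,0,0,0,0,0,0,0,0,0,0,0,0], "jaw": [0.085,0.085,0.085,0.085,0.085,0.085,0.085,0.085,0.085,0.085,0.085,0.085,0.085,0.085,0.085,0.085,0.085,0.085,0.085,0.085], "force": 60}}

```text
time_s: 49.57
ee_pos: [0.4912, 0.2607, 0.1344]
tool_rot: [-0.046, 0.998, -0.013, -0.038]
contact_force: [0.5, 0.4, 0.2]
opening: 0.0851
```

```bash
python3 - <<'E'
from h import *
go(B["black"],130)
E
```

```text
t 49.57 pos [491.2 260.7 134.4] tilt [ 0.077 -0.022 -0.997] twist -1.22 then slide x,y mm -12.7 88.9 | now axes -10.8 89.1 z 4.4 open 0.0851 F [0.5 0.4 0.2] q6 -1.33
```

{"api": "send_rows", "payload": {"slide": [[-0.001,0.007,-0.004],[-0.001,0.007,-0.008],[-0.001,0.007,-0.008],[-0.001,0.007,-0.008],[-0.001,0.007,-0.008],[-0.001,0.007,-0.008],[-0.001,0.007,-0.008],[-0.001,0.007,-0.008],[-0.001,0.007,-0.008],[-0.001,0.007,-0.008],[-0.001,0.004,-0.008],[0,0,-0.008],[0,0,0],[0,0,0.03],[0,0,0.04],[0,0,0.03],[0,0,0],[0,0,0]], "twist": [-1.2,0,0,0,0,0,0,0,0,0,0,0,0,0,0,0,0,0], "jaw": [0.085,0.085,0.085,0.085,0.085,0.085,0.085,0.085,0.085,0.085,0.085,0.085,0.085,0.085,0.085,0.085,0.085,0.085]}}

```text
time_s: 51.07
ee_pos: [0.4958, 0.3453, 0.1355]
tool_rot: [-0.057, 0.998, -0.011, -0.034]
contact_force: [0.6, 0.7, 0.4]
opening: 0.0851
```

```bash
python3 - <<'E'
from h import *
go(B["black"],130)
E
```

```text
t 51.07 pos [495.8 345.3 135.5] tilt [ 0.07  -0.018 -0.997] twist -0.02 then slide x,y mm 1.5 5.4 | now axes 1.5 5.4 z 5.5 open 0.0851 F [0.6 0.7 0.4] q6 -1.23
```

{"api": "send_rows", "payload": {"slide": [[0,0.002,-0.006],[0,0.002,-0.008],[0,0.001,-0.008],[0,0,-0.008],[0,0,-0.008],[0,0,-0.008],[0,0,-0.008],[0,0,-0.008],[0,0,-0.008],[0,0,-0.008],[0,0,-0.008],[0,0,-0.008],[0,0,0],[0,0,0],[0,0,0.03],[0,0,0.04],[0,0,0.035],[0,0,0],[0,0,0]], "twist": [0,0,0,0,0,0,0,0,0,0,0,0,0,0,0,0,0,0,0], "jaw": [0.085,0.085,0.085,0.085,0.085,0.085,0.085,0.085,0.085,0.085,0.085,0.085,0.085,0.085,0.085,0.085,0.085,0.085,0.085]}}

```text
time_s: 52.65
ee_pos: [0.5037, 0.3547, 0.1471]
tool_rot: [-0.057, 0.998, -0.006, -0.023]
contact_force: [-0.2, 0.4, 1.4]
opening: 0.0849
```

```bash
python3 - <<'E'
from h import *
go(B["black"],130)
E
```

```text
t 52.65 pos [503.7 354.7 147.1] tilt [ 0.046 -0.009 -0.999] twist -0.03 then slide x,y mm 10.4 -3.0 | now axes 10.4 -3.0 z 17.1 open 0.0849 F [-0.2  0.4  1.4] q6 -1.22
```

{"api": "send_rows", "payload": {"slide": [[0.002,-0.001,0.006],[0.002,-0.001,0.01],[0.001,0,0.012],[0,0,0.013],[0,0,0.012],[0,0,0.01],[0,0,0.006],[0,0,0.003],[0,0,0],[0,0,0]], "twist": [0,0,0,0,0,0,0,0,0,0], "jaw": [0.085,0.085,0.085,0.085,0.085,0.085,0.085,0.085,0.085,0.085]}}

```text
time_s: 53.48
ee_pos: [0.4988, 0.3527, 0.0743]
tool_rot: [-0.057, 0.998, -0.004, -0.019]
contact_force: [-0.1, 0.1, 0.1]
opening: 0.0851
```

```bash
python3 - <<'E'
from h import *
go(B["black"],52)
E
```

```text
t 53.48 pos [498.8 352.7  74.3] tilt [ 0.037 -0.006 -0.999] twist -0.02 then slide x,y mm 5.4 -1.6 | now axes 5.4 -1.6 z 22.3 open 0.0851 F [-0.1  0.1  0.1] q6 -1.22
```

{"api": "send_rows", "payload": {"slide": [[0.002,-0.001,0.005],[0.001,0,0.006],[0.0005,0,0.005],[0,0,0.003],[0,0,0.001],[0,0,0],[0,0,0]], "twist": [0,0,0,0,0,0,0], "jaw": [0.085,0.085,0.085,0.085,0.085,0.085,0.085]}}

```text
time_s: 54.07
ee_pos: [0.4955, 0.3515, 0.0539]
tool_rot: [-0.057, 0.998, -0.004, -0.017]
contact_force: [-0.4, 0.8, 0.3]
opening: 0.085
```

```bash
python3 - <<'E'
from h import *
go(B["black"],52)
E
```

```text
t 54.07 pos [495.5 351.5  53.9] tilt [ 0.034 -0.005 -0.999] twist -0.02 then slide x,y mm 1.9 -0.8 | now axes 1.9 -0.8 z 1.9 open 0.085 F [-0.4  0.8  0.3] q6 -1.22
```

{"api": "send_rows", "payload": {"slide": [[0.001,-0.0005,0.0015],[0,0,0],[0,0,0],[0,0,0],[0,0,0],[0,0,0],[0,0,0],[0,0,0]], "twist": [0,0,0,0,0,0,0,0], "jaw": [0.085,0.085,0.06,0.04,0.02,0.02,0.02,0.02], "force": 60}}

```text
time_s: 54.73
ee_pos: [0.4955, 0.3516, 0.0537]
tool_rot: [-0.057, 0.998, -0.003, -0.016]
contact_force: [0.7, -0.3, -2.4]
opening: 0.029
```

```bash
python3 - <<'E'
from h import *
go(B["black"],52)
E
```

```text
t 54.73 pos [495.5 351.6  53.7] tilt [ 0.032 -0.004 -0.999] twist -0.01 then slide x,y mm 1.9 -0.9 | now axes 1.9 -0.9 z 1.7 open 0.029 F [ 0.7 -0.3 -2.4] q6 -1.22
```

{"api": "send_rows", "payload": {"slide": [[0,0,-0.004],[0,0,-0.008],[0,0,-0.008],[0,0,-0.008],[0,0,-0.008],[0,0,-0.008],[0,0,-0.008],[0,0,-0.008],[0,0,-0.008],[0,0,-0.004],[0,0,0],[0,0,0]], "twist": [0,0,0,0,0,0,0,0,0,0,0,0], "jaw": [0.02,0.02,0.02,0.02,0.02,0.02,0.02,0.02,0.02,0.02,0.02,0.02]}}

```text
time_s: 55.73
ee_pos: [0.4958, 0.3509, 0.1312]
tool_rot: [-0.057, 0.998, -0.004, -0.018]
contact_force: [-1.1, -0.2, -4.5]
opening: 0.0287
```

```bash
python3 - <<'E'
from h import *
go(S["black"],130)
t=get_image("top");cv2.imwrite("pics/t10c.png",cv2.resize(t[145:225,285:435,::-1],None,fx=5.3,fy=5.3,interpolation=cv2.INTER_CUBIC))
E
```

```text
t 55.73 pos [495.8 350.9 131.2] tilt [ 0.037 -0.006 -0.999] twist 8.69 then slide x,y mm -79.4 -537.8 | now axes 2.7 -543.7 z 1.2 open 0.0287 F [-1.1 -0.2 -4.5] q6 -1.22
```

View pics/t10c.png

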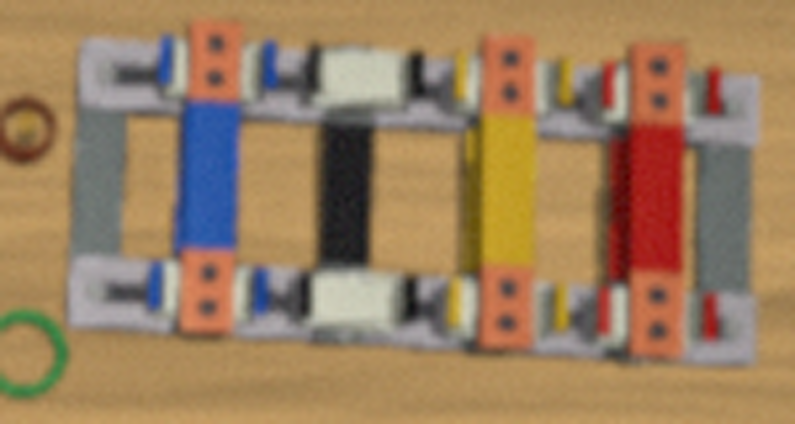

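{"api": "send_rows", "payload": {"slide": [[0,0,0],[0,0,0],[0,0,0],[-0.002,-0.01,-0.0005],[-0.0024,-0.016,-0.0005],[-0.0024,-0.016,-0.0005],[-0.0024,-0.016,-0.0005],[-0.0024,-0.016,-0.0005],[-0.0024,-0.016,-0.0005],[-0.0024,-0.016,-0.0005],[-0.0024,-0.016,-0.0005],[-0.0024,-0.016,-0.0005],[-0.0024,-0.016,-0.0005],[-0.0024,-0.016,-0.0005],[-0.0024,-0.016,-0.0005],[-0.0024,-0.016,-0.0005],[-0.0024,-0.016,-0.0005],[-0.0024,-0.016,-0.0005],[-0.0024,-0.016,-0.0005],[-0.0024,-0.016,-0.0005]], "twist": [2.9,2.9,2.9,0,0,0,0,0,0,0,0,0,0,0,0,0,0,0,0,0], "jaw": [0.02,0.02,0.02,0.02,0.02,0.02,0.02,0.02,0.02,0.02,0.02,0.02,0.02,0.02,0.02,0.02,0.02,0.02,0.02,0.02]}}

```text
time_s: 57.45
ee_pos: [0.5179, 0.0496, 0.1355]
tool_rot: [0.014, 0.999, -0.012, -0.027]
contact_force: [0.1, -0.7, -4.4]
opening: 0.0288
```

```bash
python3 - <<'E'
from h import *
go(S["black"],130)
E
```

```text
t 57.45 pos [517.9  49.6 135.5] tilt [ 0.053 -0.025 -0.998] twist 0.55 then slide x,y mm -45.8 -237.7 | now axes -43.5 -238.1 z 5.5 open 0.0288 F [ 0.1 -0.7 -4.4] q6 -1.59
```

{"api": "send_rows", "payload": {"slide": [[-0.003,-0.015,0],[-0.003,-0.015,0],[-0.003,-0.015,0],[-0.003,-0.015,0],[-0.003,-0.015,0],[-0.003,-0.015,0],[-0.003,-0.015,0],[-0.003,-0.015,0],[-0.003,-0.015,0],[-0.003,-0.015,0],[-0.003,-0.015,0],[-0.003,-0.015,0],[-0.003,-0.015,0],[-0.003,-0.012,0],[-0.003,-0.007,0],[-0.001,-0.003,0],[0,0,0],[0,0,0],[0,0,0]], "twist": [0.5,0,0,0,0,0,0,0,0,0,0,0,0,0,0,0,0,0,0], "jaw": [0.02,0.02,0.02,0.02,0.02,0.02,0.02,0.02,0.02,0.02,0.02,0.02,0.02,0.02,0.02,0.02,0.02,0.02,0.02]}}

```text
time_s: 59.03
ee_pos: [0.5388, -0.2026, 0.135]
tool_rot: [0.018, 0.999, -0.013, -0.035]
contact_force: [0.7, 0.7, -4.9]
opening: 0.0287
```

```bash
python3 - <<'E'
from h import *
go((555.4,-189.6,-2.2),63)
E
```

```text
t 59.03 pos [ 538.8 -202.6  135. ] tilt [ 0.07  -0.027 -0.997] twist 0.04 then slide x,y mm -16.1 13.6 | now axes -16.1 13.6 z 72.0 open 0.0287 F [ 0.7  0.7 -4.9] q6 -1.99
```

{"api": "send_rows", "payload": {"slide": [[-0.001,0.001,-0.005],[-0.0015,0.001,-0.008],[-0.0015,0.001,-0.008],[-0.0015,0.001,-0.008],[-0.0015,0.001,-0.008],[-0.0015,0.001,-0.008],[-0.0015,0.001,-0.008],[-0.0015,0.001,-0.008],[-0.0015,0.001,-0.008],[-0.0015,0.001,-0.008],[0,0,-0.005],[0,0,0],[0,0,0],[0,0,0.03],[0,0,0.03],[0,0,0.025],[0,0,0],[0,0,0]], "twist": [0,0,0,0,0,0,0,0,0,0,0,0,0,0,0,0,0,0], "jaw": [0.02,0.02,0.02,0.02,0.02,0.02,0.02,0.02,0.02,0.02,0.02,0.02,0.02,0.02,0.02,0.02,0.02,0.02]}}

```text
time_s: 60.53
ee_pos: [0.5584, -0.1897, 0.1414]
tool_rot: [0.016, 0.999, -0.014, -0.031]
contact_force: [1.1, 0.3, -3.2]
opening: 0.0288
```

```bash
python3 - <<'E'
from h import *
go((555.4,-189.6,-2.2),63)
E
```

```text
t 60.53 pos [ 558.4 -189.7  141.4] tilt [ 0.062 -0.03  -0.998] twist 0.32 then slide x,y mm 3.0 -0.1 | now axes 3.0 -0.0 z 78.4 open 0.0288 F [ 1.1  0.3 -3.2] q6 -1.97
```

Acceptable. I'll descend to about z 80.

{"api": "send_rows", "payload": {"slide": [[0,0,0.005],[0,0.001,0.008],[0,0.001,0.009],[0,0,0.01],[0,0,0.01],[0,0,0.008],[0,0,0.005],[0,0,0.002],[0,0,0],[0,0,0]], "twist": [0.3,0,0,0,0,0,0,0,0,0], "jaw": [0.02,0.02,0.02,0.02,0.02,0.02,0.02,0.02,0.02,0.02]}}

```text
time_s: 61.37
ee_pos: [0.5577, -0.1906, 0.0834]
tool_rot: [0.019, 0.999, -0.016, -0.028]
contact_force: [1.5, 0.3, -4.7]
opening: 0.029
```

```bash
python3 - <<'E'
from h import *
go((555.4,-189.6,-2.2),63)
for n in ("side",): cv2.imwrite(f"pics/{n}11.png",get_image(n)[:,:,::-1])
a=cv2.imread("pics/side11.png")[200:340,260:400];cv2.imwrite("pics/s11c.png",cv2.resize(a,None,fx=4.2,fy=4.2,interpolation=cv2.INTER_CUBIC))
E
```

```text
t 61.37 pos [ 557.7 -190.6   83.4] tilt [ 0.056 -0.033 -0.998] twist -0.02 then slide x,y mm 2.4 0.9 | now axes 2.4 0.9 z 20.4 open 0.029 F [ 1.5  0.3 -4.7] q6 -1.96
```

View pics/s11c.png

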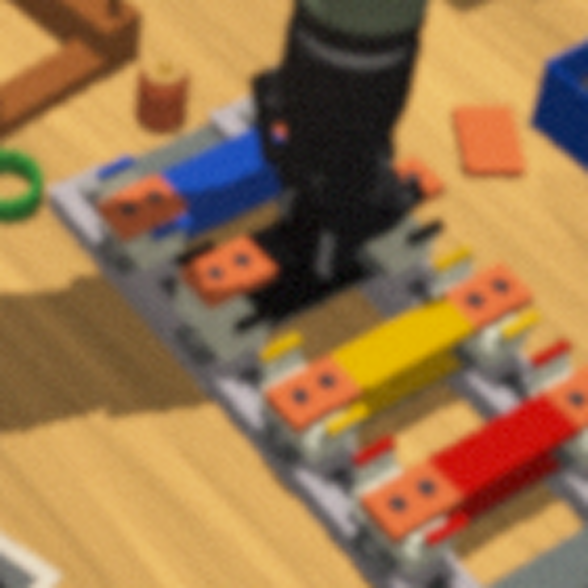

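The black bar is over its own cheeks at (195,250) and (250,318), between blue and yellow. I'll lower it.

{"api": "send_rows", "payload": {"slide": [[0.0004,0.0007,0.003],[0.0003,0,0.004],[0,0,0.003],[0,0,0.003],[0,0,0.002],[0,0,0],[0,0,0]], "twist": [0,0,0,0,0,0,0], "jaw": [0.02,0.02,0.02,0.02,0.02,0.02,0.02]}}

```text
time_s: 62.0
ee_pos: [0.5575, -0.191, 0.0687]
tool_rot: [0.019, 0.999, -0.017, -0.026]
contact_force: [0.1, 0.3, -4.7]
opening: 0.0289
```

```bash
python3 - <<'E'
from h import *
go((555.4,-189.6,-2.2),63)
E
```

```text
t 62.0 pos [ 557.5 -191.    68.7] tilt [ 0.052 -0.034 -0.998] twist -0.02 then slide x,y mm 2.1 1.3 | now axes 2.1 1.3 z 5.7 open 0.0289 F [ 0.1  0.3 -4.7] q6 -1.96
```

{"api": "send_rows", "payload": {"slide": [[0.001,0.001,0.001],[0.0005,0,0.001],[0,0,0.001],[0,0,0.001],[0,0,0]], "twist": [0,0,0,0,0], "jaw": [0.02,0.02,0.02,0.02,0.02]}}

```text
time_s: 62.42
ee_pos: [0.556, -0.1901, 0.0651]
tool_rot: [0.019, 0.999, -0.017, -0.026]
contact_force: [-1.7, 0.8, -3.0]
opening: 0.029
```

```bash
python3 - <<'E'
from h import *
go((555.4,-189.6,-2.2),63)
E
```

```text
t 62.42 pos [ 556.  -190.1   65.1] tilt [ 0.051 -0.035 -0.998] twist -0.01 then slide x,y mm 0.7 0.4 | now axes 0.7 0.4 z 2.1 open 0.029 F [-1.7  0.8 -3. ] q6 -1.95
```

{"api": "send_rows", "payload": {"slide": [[0,0,0.001],[0,0,0.001]], "twist": [0,0], "jaw": [0.02,0.02], "force": 25}}

```text
time_s: 62.58
ee_pos: [0.5561, -0.1902, 0.0641]
tool_rot: [0.019, 0.999, -0.017, -0.026]
contact_force: [-3.5, 0.9, 4.0]
opening: 0.0287
```

```bash
python3 - <<'E'
from h import *
go((555.4,-189.6,-2.2),63)
E
```

```text
t 62.58 pos [ 556.1 -190.2   64.1] tilt [ 0.051 -0.035 -0.998] twist -0.01 then slide x,y mm 0.7 0.6 | now axes 0.7 0.6 z 1.1 open 0.0287 F [-3.5  0.9  4. ] q6 -1.95
```

{"api": "send_rows", "payload": {"slide": [[0,0,0.001],[0,0,0.001],[0,0,0],[0,0,0],[0,0,0],[0,0,0],[0,0,0],[0,0,-0.004],[0,0,-0.008],[0,0,-0.012],[0,0,-0.014],[0,0,-0.014],[0,0,-0.014],[0,0,-0.008],[0,0,0],[0,0,0]], "twist": [0,0,0,0,0,0,0,0,0,0,0,0,0,0,0,0], "jaw": [0.02,0.02,0.03,0.033,0.045,0.06,0.06,0.06,0.06,0.06,0.06,0.06,0.06,0.06,0.06,0.06], "force": 20}}

```text
time_s: 63.92
ee_pos: [0.5649, -0.1898, 0.1497]
tool_rot: [0.019, 0.999, -0.02, -0.019]
contact_force: [0.3, 0.2, 0.2]
opening: 0.0595
```

{"api": "send_rows", "payload": {"slide": [[0,0.01,-0.005],[0.003,0.02,-0.005],[0.005,0.025,-0.002],[0.005,0.027,-0.002],[0.005,0.027,-0.002],[0.005,0.027,-0.002],[0.005,0.027,-0.002],[0.005,0.027,-0.002],[0.005,0.027,-0.002],[0.005,0.027,-0.002],[0.005,0.027,-0.002],[0.005,0.027,-0.002],[0.005,0.027,-0.002],[0.005,0.027,-0.002],[0,0.015,0],[0,0.005,0],[0,0,0],[0,0,0]], "twist": [0,0,0,0,0,0,0,0,0,0,0,0,0,0,0,0,0,0], "jaw": [0.06,0.06,0.06,0.06,0.06,0.06,0.06,0.06,0.06,0.06,0.06,0.06,0.06,0.06,0.06,0.06,0.06,0.06]}}

```text
time_s: 65.42
ee_pos: [0.5022, 0.2115, 0.1626]
tool_rot: [0.019, 0.999, -0.019, -0.032]
contact_force: [0.1, 0.4, -0.0]
opening: 0.0602
```

```bash
python3 - <<'E'
from h import *
go((555.4,-189.6,-2.2),63)
for n in ("side","top"): cv2.imwrite(f"pics/{n}12.png",get_image(n)[:,:,::-1])
a=cv2.imread("pics/side12.png")[190:370,230:440];cv2.imwrite("pics/s12c.png",cv2.resize(a,None,fx=3.3,fy=3.3,interpolation=cv2.INTER_CUBIC))
a=cv2.imread("pics/top12.png")[145:225,285:435];cv2.imwrite("pics/t12c.png",cv2.resize(a,None,fx=5.3,fy=5.3,interpolation=cv2.INTER_CUBIC))
E
```

```text
t 65.42 pos [502.2 211.5 162.6] tilt [ 0.062 -0.039 -0.997] twist -0.03 then slide x,y mm -68.6 -398.8 | now axes -68.7 -398.6 z 99.6 open 0.0602 F [ 0.1  0.4 -0. ] q6 -1.28
```

View pics/s12c.png

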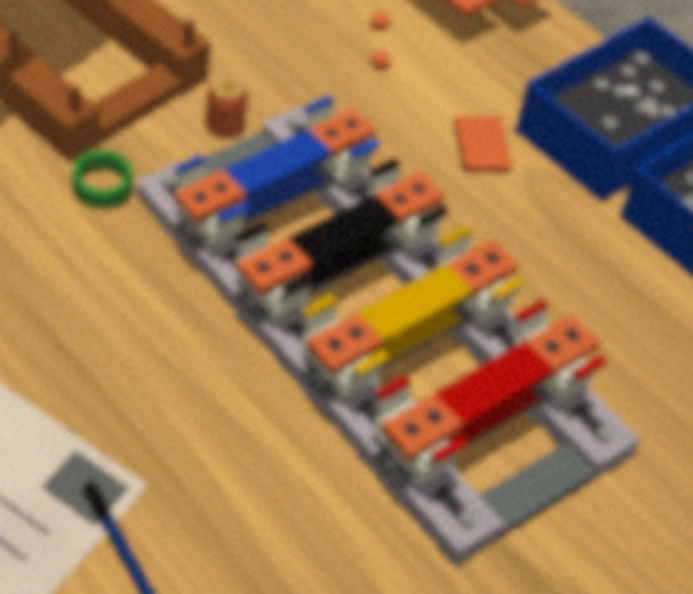

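View pics/t12c.png

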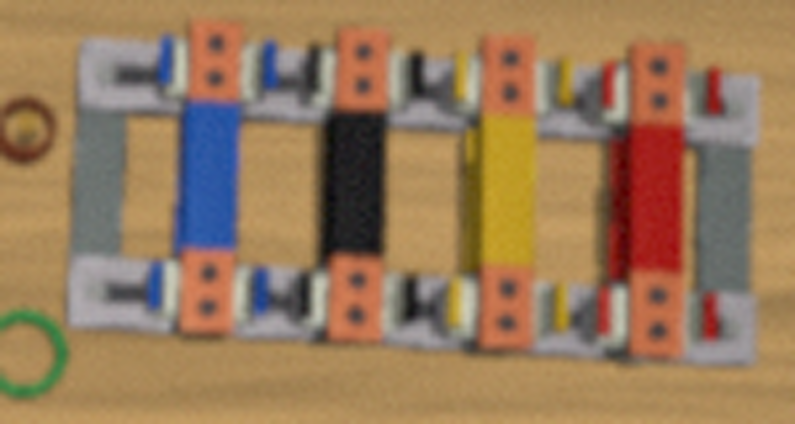

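```bash
python3 - <<'E'
from h import *
P=dict(blue=[(216,43),(214,78),(209,272),(208,306)],red=[(659,66),(658,101),(656,297),(656,331)],yellow=[(511,58),(510,92),(508,290),(507,322)],black=[(364,51),(363,86),(358,281),(357,315)])
S={'blue':(556.9,-104.4),'red':(546.4,-356.1),'yellow':(549.8,-272.5),'black':(553.3,-187.7)}
for k,p in P.items():
    q=1000*ray("top",(np.array(p)+.5)/5.3-.5+[285,145],.065)[:,:2]
    a=q[:2].mean(0)-q[2:].mean(0)
    print(k,q.mean(0).round(1),"off",(q.mean(0)-S[k]).round(1),"yaw",np.degrees(np.arctan2(a[1],a[0])).round(1))
a=cv2.imread("pics/top0.png").astype(int);b=cv2.imread("pics/top12.png").astype(int)
for n in ("top0","top12"):
    im=cv2.cvtColor(cv2.imread(f"pics/{n}.png"),cv2.COLOR_BGR2HSV)[195:230,275:305]
    ys,xs=np.nonzero((im[...,0]>45)&(im[...,0]<80)&(im[...,1]>120)); print("tape",n,xs.mean()+275,ys.mean()+195)
d=np.abs(a-b)[158:180,280:298].mean();print("insulator patch diff",d)
E
```

```text
blue [ 557.5 -104.6] off [ 0.6 -0.2] yaw -1.6
red [ 548.4 -356.7] off [ 2.  -0.6] yaw -2.0
yellow [ 551.6 -273. ] off [ 1.8 -0.5] yaw -1.6
black [ 554.2 -189. ] off [ 0.9 -1.3] yaw -1.9
tape top0 289.6666666666667 209.91666666666666
tape top12 289.55555555555554 211.14814814814815
insulator patch diff 7.957912457912458
```

```bash
python3 - <<'E'
from h import *
for n in ("side","top"):
  for i in (0,12):
    im=cv2.imread(f"pics/{n}{i}.png").astype(int); 
    x,y=(250,233) if n=="side" else (274,198)
    c=im[y:y+30,x:x+30]; g=(c[...,1]-c[...,2]>15)
    ys,xs=np.nonzero(g);print(n,i,g.sum(),(xs.min()+xs.max())/2+x,(ys.min()+ys.max())/2+y,xs.mean().round(1)+x,ys.mean().round(1)+y)
a=[cv2.resize(cv2.imread(f"pics/{n}{i}.png")[r],(300,300),interpolation=cv2.INTER_CUBIC) for n,r in(("side",np.s_[205:255,245:310]),("top",np.s_[155:225,275:305])) for i in(0,12)]
cv2.imwrite("pics/cmp.png",np.vstack([np.hstack(a[:2]),np.hstack(a[2:])]))
E
```

```text
side 0 175 260.5 243.0 260.5 243.2
side 12 178 260.5 243.0 260.5 243.3
top 0 98 289.0 211.0 288.9 211.2
top 12 99 289.0 211.0 288.9 211.2
```

View pics/cmp.png

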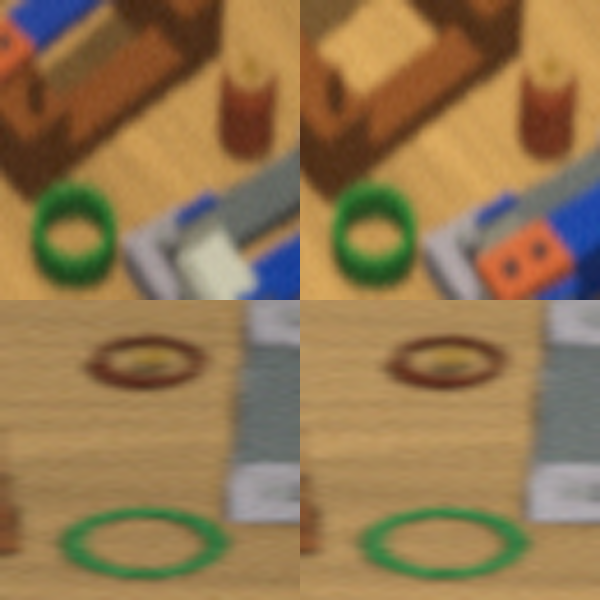

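The tape and insulator look the same before and after, and all four bars are seated. The gripper is clear of everything, so I'm handing in.

```bash
python3 -c "
from workcell import *
print(close_job())"
```

```text
the job is handed in; nothing more can be done
None
```

All four bars (red, then yellow, blue, black) are in the supports of their own colour, and I handed the job in at about 65.5 s of the 112 s allowed.

**Placement:** The last pictures show every bar flat and between its cheeks on both blocks. In the top view, each bar is off its seat by:

| Bar | Along its length | Sideways |
|---|---|---|
| Red | 2.0 mm | 0.6 mm |
| Yellow | 1.8 mm | 0.5 mm |
| Blue | 0.6 mm | 0.2 mm |
| Black | 0.9 mm | 1.3 mm |

The red and yellow bars sit about 2 mm off centre because the tool drifted while touching down and letting go. I left them as they were.

**Tape and insulator:** The tape is in the same pixel position in both views before and after, and the insulator looks unchanged in both. An earlier, narrower colour mask put the tape about 1 pixel off. A looser mask showed no movement.

**Checks that disagreed:**
- The two cameras differed by about 2 mm in x and 4 mm in y; I aimed at their average.
- The tool tilted by up to about 7° during fast moves. I worked most of that out with repeated vertical moves before picking the last two bars. It was still 2 to 4.5° when each bar was set down, with at most about 10 N recorded at contact.

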